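Open the ring-stock feeder and refill its tube magazine

ROBOT

A 6-joint arm with a two-finger parallel gripper is mounted at the origin on the work surface. World frame = base frame: x ahead of the robot, y to its left, z up, the work surface at z = 0. Lengths are in mm, angles in rad, forces in N, time in s.
With the tool pointing down it reaches from about 250 to 775 mm from the base axis. Payload 4 kg.
Tool frame: the origin (TCP) lies at the very end of the fingers, on their centre line; the grasp point (between the pads) lies 19 mm behind it (manip.tcp_to_grasp is the distance from the TCP to the grasp point, in mm); z points along the fingers, y is the direction in which the jaws open and shut (so a half turn about z gives the same grasp; the last joint's range is limited). The gripper opens to 94 mm and grips with 3 to 60 N. Pads are 16 mm wide; open, the fingers measure 119 mm over their backs; the gripper's body (75 mm by 177 mm) begins 78 mm behind the grasp point.
Start: joints at [-1.314, 0.087, 1.371, -0, 1.684, -0.103], TCP at [193.646, -514.802, 205.506] pointing down, gripper open.
Joint ranges: [-3.1, 3.1], [-0.76, 2.03], [0.27, 2.55], [-1.08, 4.22], [0.17, 2.65], [-2.57, 2.57]. Speed limits (rad/s): [2.79, 2.79, 3.14, 3.14, 3.14, 3.14].

INTERFACE

Orientations are given as a unit quaternion [w, x, y, z].
In Python, from workcell import manip gives the robot as it stands.
- The arm moves only by the tool step_arm, never from a script. Its argument "commands" is a list of rows, each a list of 4 numbers: the shift along the tool's x, y, z in m, then the turn about the tool's z in rad. A call has 1 to 8 rows; each row shifts and turns the pose as measured when the row begins, along the tool's axes as they then stand; what a row does not reach is not made up. A row lasts 1/10 s, in which the tool goes at most 50 mm and 8.59 degrees, less where a joint would pass 70% of its speed; a pose out of reach is approached as far as the arm can. A call with a gripper value outside its range is refused whole. "grip" is the finger opening in m, from 0 to 0.094, set as the call begins (left out, the last holds). The fingers move at their own pace and stop on an object; "grip_force" is the grip in N (left out, the last holds). Time passes only in rows, so rows that do not move let the fingers close. It gives the time, the measured TCP pose, the force and the opening at its end, in the units of the state.
- manip.get_obs(): the state, without advancing time (a new reading comes with each control period).
- manip.capture(name): name is "scene" or "top" or "wrist"; returns a dict with "image" (384x512x3 uint8, red, green, blue), "range_z" (384x512 float32, mm along the optical axis (not along the pixel's ray), 0 where there is no reading), "mtx" (3x3 intrinsics, pixels), "R" (3x3) and "t" (3): a world point X has camera coordinates R X + t. Camera axes: x right, y down, z forward; pixel columns grow to the right and rows downward; lengths in mm; the calibration is good to about 2 mm. A picture is of the moment at which its call begins.
- manip.finish_job(): hands the job in, once; it reports no verdict.
Trained networks look in the newest picture that a camera, given by its name, has taken for a name from the list of things; names that differ only in an ending like _2 or _b are one class to them, and where a whole thing is asked for, a point or a joint stands for the part that bears it (a point fixed in the world has none). Each returns a list of dicts, best first, with "conf" (0 to 1); they miss things now and then, are a little off and sometimes report something else, mostly with a low value. They report only what shows in the picture. A call takes as long as a camera call. They do not tell look-alikes from the thing itself.
- manip.trace(target, camera): "mask" (384x512 bool, what is visible of it) and "location" ([row, column] in pixels, amid what is visible of it).
- manip.spot_point(target, camera): "location" ([row, column] in pixels: a listed point, or the origin of a listed thing).
The state is a dict: "t": time; "joints": joint angles; "qd": joint speeds; "tau": joint torques, N m; "ee_pos": TCP position; "tcp_rot": TCP orientation; "force": force on the tool from outside, world axes, zero at the start; "torque": the same for the moment, N m; "grip_width": finger opening in mm.
Only numpy, scipy, OpenCV 4.12 (cv2) and the standard library are available. Lean on these libraries where they do the work, as an engineer would, in place of code of your own. Each camera call takes 0.05 s, during which the arm holds its last target. There are 200 camera calls.

TASK

Refill the sleeve feeder on the goldsmith's bench: loosen its three captive thumbscrews all the way while the cover plate stays in place, then lift the cover plate off and lay it flat, handle up, on the middle of the black rubber pad and let go of it. Then load every brass sleeve on the bench, however many there are, end to end into the feeder's tube magazine, leaving the screws loosened, the plate on its pad and the other things on the bench undisturbed.

Things in the scene. Friction and masses are not known exactly. Their poses are not given: they have to be found in the camera images.
- feeder: Grey upright box fixed on the left or right of the bench, 170 (its x) by 230 (its y) by 200 mm high to the rim on which the cover plate lies, inside a lip 8 mm higher. Origin: centre of its underside, z up. The tube magazine stands in its middle, under the plate; its thumbscrews 1, 2, 3 stand at x, y (-45, 75), (45, 75), (0, -75) mm, wings reaching 244 mm above the bench, also when the plate is off.
- tube_mouth (a point): Centre of the mouth of the tube magazine, 185 mm above the bench, level with a steel deck that surrounds it and lies 15 mm below the feeder's rim. A funnel, about 68 mm wide at the deck, narrows over 17 mm to the straight clear tube, 46 mm inside width. z up, axes as the feeder's.
- tube_floor (a point): Centre of the closed bottom of the tube, 173 mm below its mouth. Sleeves let go upright in the mouth slide down and stack on one another; that drop is how the magazine is meant to be loaded. Up to 4 sleeves fit.
- cover: Aluminium cover plate, 150 mm (its x) by 210 mm (its y), 5 mm thick, about 0.4 kg, loose; origin at the centre of its underside, z up. In its middle a dark bow handle: a bar 14 mm wide in x, 78 mm long in y, its underside 27 mm and its top 39 mm above the origin, on a 10 mm foot at each end. At each thumbscrew it has a slot 46 mm (x) by 18 mm (y) through which the screw's wing passes only when the wing lies along the slot (its x). At first it lies on the feeder.
- pad: Black rubber pad fixed on the bench in the middle, 240 mm (its x) by 180 mm (its y), 3 mm thick: the place for the cover plate. Origin: centre of its underside.
- board: Cork mat fixed on the bench on the side away from the feeder, 230 x 230 mm, 3 mm thick, on which the sleeves stand at first. Origin: centre of its underside.
- thumb1 (a joint): Turn of captive thumbscrew 1, rad: 0 to 2.6. It starts tightened, between 0 and 0.5; turning it anticlockwise seen from above loosens it and raises the value, and it rises 1 mm per rad. At 2.6 it meets its stop, with the wing along the slot of the cover plate; below about 2.4 the wing holds the plate down. It stays where it is left (turning takes about 0.05 N m) and never comes out of the feeder.
- thumb1_grip (a point): Middle of the wing of thumbscrew 1, at the height to grip. The wing is an upright steel plate 38 mm long (this point's x), 10 mm thick (this point's y) and 34 mm high, from 20 mm below this point to 14 mm above it; the cover plate's top lies about 22 mm below it. z up; the point turns with the screw.
- thumb2 (a joint): Turn of captive thumbscrew 2, rad: 0 to 2.6. It starts tightened, between 0 and 0.5; turning it anticlockwise seen from above loosens it and raises the value, and it rises 1 mm per rad. At 2.6 it meets its stop, with the wing along the slot of the cover plate; below about 2.4 the wing holds the plate down. It stays where it is left (turning takes about 0.05 N m) and never comes out of the feeder.
- thumb2_grip (a point): Middle of the wing of thumbscrew 2, at the height to grip. The wing is an upright steel plate 38 mm long (this point's x), 10 mm thick (this point's y) and 34 mm high, from 20 mm below this point to 14 mm above it; the cover plate's top lies about 22 mm below it. z up; the point turns with the screw.
- thumb3 (a joint): Turn of captive thumbscrew 3, rad: 0 to 2.6. It starts tightened, between 0 and 0.5; turning it anticlockwise seen from above loosens it and raises the value, and it rises 1 mm per rad. At 2.6 it meets its stop, with the wing along the slot of the cover plate; below about 2.4 the wing holds the plate down. It stays where it is left (turning takes about 0.05 N m) and never comes out of the feeder.
- thumb3_grip (a point): Middle of the wing of thumbscrew 3, at the height to grip. The wing is an upright steel plate 38 mm long (this point's x), 10 mm thick (this point's y) and 34 mm high, from 20 mm below this point to 14 mm above it; the cover plate's top lies about 22 mm below it. z up; the point turns with the screw.
- sleeve1: Brass sleeve of ring stock, 42 mm diameter, 46 mm long, 0.14 kg, open-ended in look, standing upright on the cork mat; origin at its centre, z along its axis; either end may go down. From two to four of the sleeves are there.
- sleeve2: Brass sleeve of ring stock, 42 mm diameter, 46 mm long, 0.14 kg, open-ended in look, standing upright on the cork mat; origin at its centre, z along its axis; either end may go down. From two to four of the sleeves are there.
- sleeve3: Brass sleeve of ring stock, 42 mm diameter, 46 mm long, 0.14 kg, open-ended in look, standing upright on the cork mat; origin at its centre, z along its axis; either end may go down. From two to four of the sleeves are there.
- sleeve4: Brass sleeve of ring stock, 42 mm diameter, 46 mm long, 0.14 kg, open-ended in look, standing upright on the cork mat; origin at its centre, z along its axis; either end may go down. From two to four of the sleeves are there.
- mandrel: Bystander: steel ring mandrel, 300 mm, lying beyond the pad. Not to be disturbed.
- bowl: Bystander: brass bowl, 110 mm wide. Not to be disturbed.
Not all that is in view belongs to the job. Leave any green or pink look-alike of the sleeve1 alone.

How it is judged:
By the outcome, as a careful person would: the job done as asked, in the order asked, and still so for the second after the job is handed in, with the robot touching nothing.
Of sleeve1, sleeve2, sleeve3, sleeve4 only 2 to 4 are there at a start; the rules pass over those that are not, and their reading is None.
At some moment in a run one of sleeve1, sleeve2, sleeve3, sleeve4 may be knocked a few centimetres aside while the robot is not near it.
It also fails if it takes over 210 s, if anything falls off the work surface, if the arm or the gripper's body presses on something with over 40 N, if the wrist force passes 120 N, or if a joint passes its speed limit or range.

## Working session

There is one attempt and no reset: what is moved stays moved. The work goes in short steps, Python scripts to look and compute and a tool call to move; the robot and the scene stay as the last step left them, time stands still between calls to the robot, and variables do not carry over. Pictures are saved under pics/ and viewed, about 12 in all and at most 16, crops included, and the job is handed in when it is done.

Besides the shell and the picture viewer there is one more tool, called as a command line: name --pt "numbers of a row" for each row, then --argument value for the rest. step_arm: Moves the arm, as the interface text tells. Its arguments: {"type":"object","properties":{"commands":{"type":"array","items":{"type":"array","items":{"type":"number"}}},"grip":{"type":"number"},"grip_force":{"type":"number"}},"required":["commands"]}

```bash
mkdir -p pics; cat > h.py <<'E'
import numpy as np, cv2
from workcell import manip
def save(c,name,crop=None,scale=1):
    im=c["image"][:,:,::-1]
    if crop: r0,r1,c0,c1=crop; im=im[r0:r1,c0:c1]
    im=cv2.resize(np.ascontiguousarray(im),None,fx=scale,fy=scale,interpolation=cv2.INTER_CUBIC)
    cv2.imwrite("pics/"+name,im)
def cloud(c):
    z=c["range_z"]; v,u=np.indices(z.shape); K=c["mtx"]
    P=np.stack([(u-K[0,2])/K[0,0]*z,(v-K[1,2])/K[1,1]*z,z],-1)
    W=(P-c["t"])@c["R"]; W[z==0]=np.nan
    return W
def at_z(c,loc,h):
    "world point on the ray of pixel [row,col] at height h"
    K=c["mtx"]; d=c["R"].T@np.array([(loc[1]-K[0,2])/K[0,0],(loc[0]-K[1,2])/K[1,1],1]); o=-c["R"].T@c["t"]
    return o+d*(h-o[2])/d[2]
def proj(c,X):
    p=c["mtx"]@(c["R"]@np.array(X,float)+c["t"]); return p[:2]/p[2]
E
python3 - <<'E'
from h import *
o=manip.get_obs(); print(o)
a=manip.capture("top"); save(a,"top0.png",scale=1.5)
b=manip.capture("scene"); save(b,"scene0.png",scale=1.5)
W=cloud(a); np.set_printoptions(precision=1,suppress=True)
print(-a["R"].T@a["t"])
for n,h in [("feeder",None),("thumb1_grip",230),("thumb2_grip",230),("thumb3_grip",230),("cover",200),("pad",0),("board",0),("sleeve1",26),("bowl",0),("mandrel",10)]:
    for d in manip.spot_point(n,"top")[:6]:
        l=d["location"]; w=W[int(l[0]),int(l[1])]
        print(n,round(d["conf"],2),np.array(l),w,at_z(a,l,h) if h is not None else "")
E
```

```text
{'t': 0.0, 'joints': array([-1.31409032e+00,  8.79601371e-02,  1.37223991e+00, -2.94978382e-05,
        1.68358859e+00, -1.03114169e-01]), 'qd': array([-0.00022169, -0.00044895, -0.00036033, -0.00044795,  0.00027077,
       -0.00161585]), 'tau': array([-1.11006455e-03, -3.40185642e+01, -3.02432263e+01,  7.17796222e-02,
        3.30775569e-02, -1.81462215e-04]), 'ee_pos': array([ 193.49809864, -514.25705047,  204.3086485 ]), 'tcp_rot': array([-1.09362760e-03,  9.83859487e-01,  1.78939385e-01, -9.88519712e-05]), 'force': array([ 0.05545656, -0.05694648,  0.70846089]), 'torque': array([-0.02402908, -0.01113083,  0.0502505 ]), 'grip_width': 93.87658462584622}
[ 357.9  -86.8 1005.8]
thumb1_grip 0.61 [203.7  79.7] [463.9 343.2 241. ] [463.8 347.6 230. ]
thumb2_grip 0.59 [165.4  89.9] [550.8 325.9 241.7] [552.7 330.  230. ]
thumb3_grip 0.71 [193.3 152.2] [483.9 181.  234.4] [483.9 182.  230. ]
thumb3_grip 0.21 [202.6  82.7] [466.1 336.9 240.3] [466.1 340.9 230. ]
cover 0.89 [192.3 120.1] [493.1 267.9 203.5] [492.9 269.2 200. ]
pad 0.63 [174.5 245. ] [572.  -13.1   3.5] [571.2 -12.8   0. ]
board 0.77 [190.5 340. ] [ 518.2 -288.7    1.3] [ 517.  -288.8    0. ]
board 0.35 [191.3 148.7] [487.2 187.2 243. ] [527.5 272.3   0. ]
sleeve1 0.8 [211.6 411.2] [ 448.7 -469.6   44.5] [ 448.8 -477.4   26. ]
sleeve1 0.68 [206.1 363.2] [ 464.7 -339.    49.5] [ 467.1 -345.8   26. ]
sleeve1 0.66 [165.7 419.3] [ 576.9 -503.2   44.9] [ 579.1 -512.    26. ]
sleeve1 0.63 [169.  354.8] [ 569.  -321.2   49.1] [ 574.  -329.1   26. ]
sleeve1 0.62 [171.7 316.4] [ 566.1 -215.5   48.4] [ 568.9 -219.5   26. ]
sleeve1 0.55 [243.9 407.3] [ 362.6 -451.3   44.3] [ 360.3 -458.8   26. ]
bowl 0.78 [109.9 292.7] [ 770.  -157.8    2.4] [ 768. -160.    0.]
mandrel 0.95 [116.1 167.2] [750.7 217.3  22.9] [755.5 220.7  10. ]
```

View pics/top0.png

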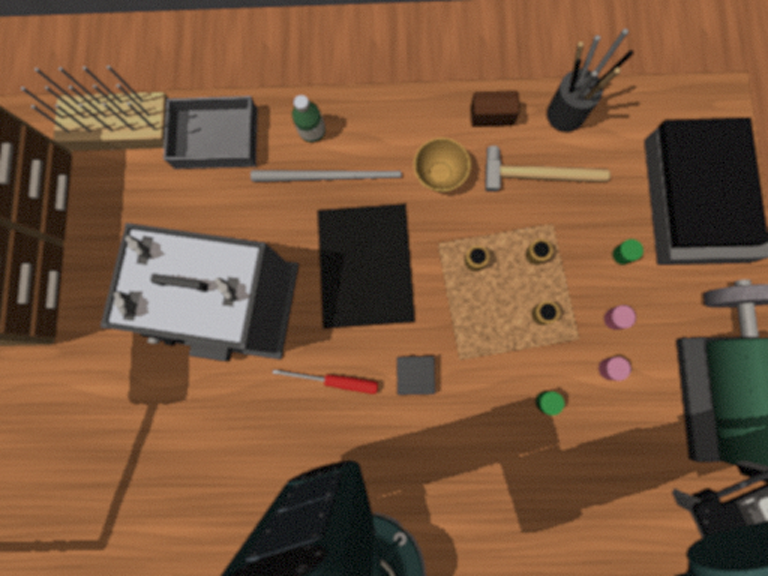

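View pics/scene0.png

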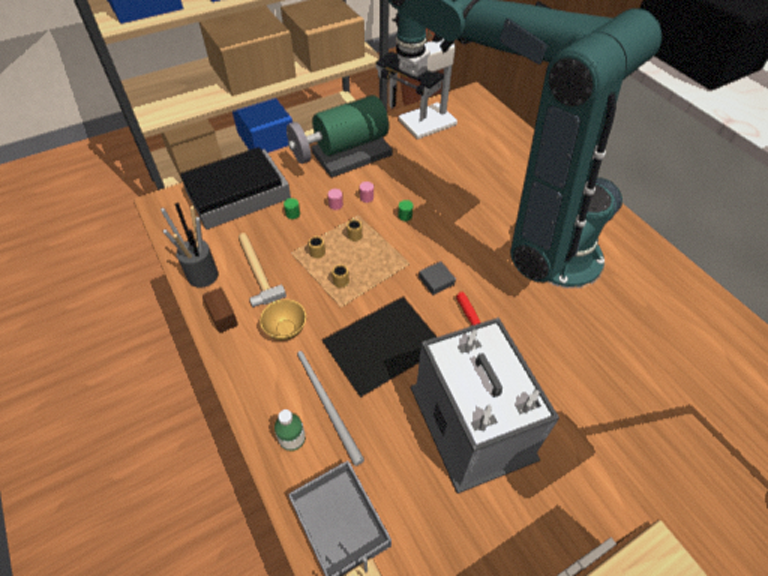

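The top view (1.5×) shows three brass sleeves on the cork mat, at (478,257), (541,250) and (547,312). Green look-alikes stand off the mat at (629,250) and (551,403), pink ones at (621,317) and (617,368). The feeder is on the left, the pad is in the middle, and a red screwdriver and a dark block are nearby. Next I measure the feeder, wings and sleeves from the depth image.

```bash
python3 - <<'E'
from h import *
np.set_printoptions(precision=1,suppress=True)
a=manip.capture("top"); np.save("top0.npy",a,allow_pickle=True); save(a,"crop0.png",(130,250,280,440),4)
W=cloud(a); X,Y,Z=W[...,0],W[...,1],W[...,2]
f=(X>380)&(X<620)&(Y>120)&(Y<400)
m=f&(Z>198)&(Z<212); m=cv2.erode(m.astype(np.uint8),np.ones((3,3)))>0
print("plate z",np.median(Z[m]),cv2.minAreaRect(np.float32(W[m][:,:2])))
hi=(f&(Z>218)).astype(np.uint8)
n,lab,st,ce=cv2.connectedComponentsWithStats(hi)
for i in range(1,n):
    p=W[lab==i]
    if len(p)<15: continue
    e=np.linalg.svd(p[:,:2]-p[:,:2].mean(0),full_matrices=False)[2][0]
    print(len(p),"ctr",p.mean(0),"top",np.percentile(p[:,2],95),"ang",np.degrees(np.arctan2(e[1],e[0])),cv2.minAreaRect(np.float32(p[:,:2])))
I=a["image"].astype(int)
dk=(I.max(-1)<40)&(X>430)&(X<720)&(Y>-130)&(Y<110)
print("pad",cv2.minAreaRect(np.float32(W[dk][:,:2])),W[dk].mean(0))
s=((X>400)&(X<700)&(Y<-170)&(Y>-420)&(Z>25)).astype(np.uint8)
n,lab,st,ce=cv2.connectedComponentsWithStats(s)
for i in range(1,n):
    p=W[lab==i]; t=p[p[:,2]>42]
    if len(t)>10: print("sleeve",len(t),cv2.minEnclosingCircle(np.float32(t[:,:2])),t.mean(0))
E
```

```text
plate z 204.78914324265318 ((499.01824951171875, 261.2798767089844), (229.23170471191406, 164.99737548828125), 80.25392150878906)
123 ctr [554.5 325.2 236.2] top 243.27630465953683 ang -141.16446924700438 ((555.6962280273438, 327.2604675292969), (38.47682571411133, 14.219978332519531), 32.21590805053711)
238 ctr [497.6 258.2 236.7] top 240.6130608874822 ang -99.43843466836188 ((498.774658203125, 260.9775085449219), (76.49127197265625, 14.219771385192871), 80.35447692871094)
114 ctr [484.8 185.6 236.8] top 243.04453289446516 ang -145.92205225346137 ((486.2801513671875, 187.7322998046875), (37.21256637573242, 13.64648723602295), 26.060810089111328)
153 ctr [466.5 340.6 234.8] top 242.6262266545748 ang -159.29711221112683 ((466.3045959472656, 343.5450439453125), (37.14358139038086, 15.426918983459473), 20.947763442993164)
pad ((565.4800415039062, -6.644966125488281), (234.43165588378906, 174.29672241210938), 3.165832996368408) [562.7  -7.2   2.7]
sleeve 178 ((577.5164184570312, -338.8133544921875), 21.170732498168945) [ 576.9 -338.2   48.8]
sleeve 174 ((567.5487060546875, -220.51828002929688), 20.728878021240234) [ 567.2 -220.3   48.7]
sleeve 186 ((460.15264892578125, -343.2738342285156), 21.127046585083008) [ 459.7 -343.2   48.6]
```

View pics/crop0.png

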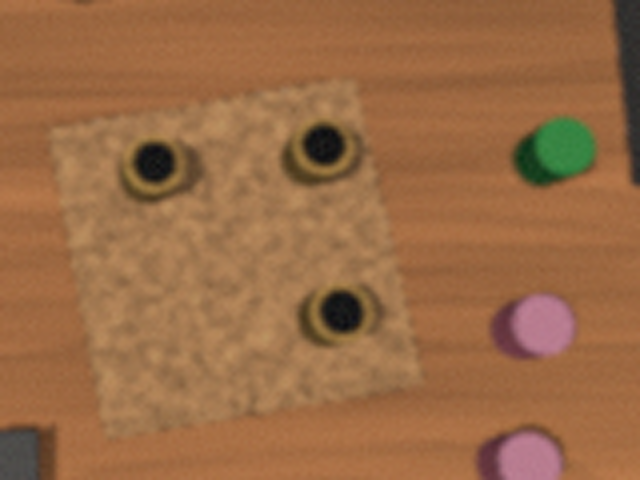

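The crop confirms three brass sleeves on the cork and no others there. The green and pink ones stand off the mat and look solid. I'll now move over thumbscrew 1.

```bash
cat >> h.py <<'E'
def yaw(o=None):
    w,x,y,z=(o or manip.get_obs())["tcp_rot"]; return np.degrees(2*np.arctan2(y,x))
def go(x,y,z,psi=None):
    "tool-frame shift (mm) and turn (rad) from here to the target"
    o=manip.get_obs(); p=yaw(o); r=np.radians(p); d=np.array([x,y,z])-o["ee_pos"]
    t=0 if psi is None else -np.radians((psi-p+180)%360-180)
    print("t %.1f pos %s yaw %.1f | shift mm x %.1f y %.1f z %.1f (len %.0f) turn %.3f rad (%.1f rows)"%(o["t"],o["ee_pos"].round(1),p,d[0]*np.cos(r)+d[1]*np.sin(r),d[0]*np.sin(r)-d[1]*np.cos(r),-d[2],np.linalg.norm(d),t,abs(t)/.15),"F",o["force"].round(1),"M",o["torque"].round(2),"w",round(o["grip_width"],1))
E
```

step_arm --pt "0 0 -0.042 0" --pt "0 0 -0.042 0" --pt "0 0 -0.042 0" --pt "0.031 -0.039 0 0" --pt "0.031 -0.039 0 0" --pt "0.031 -0.039 0 0" --pt "0.031 -0.039 0 0" --pt "0.031 -0.039 0 0" --grip 0.034 --grip_force 20

```text
t: 1.45
ee_pos: [270.5, -278.0, 332.8]
tcp_rot: [-0.005, 0.985, 0.174, 0.001]
force: [0.1, 0.4, 0.0]
grip_width: 35.1
```

step_arm --pt "0.031 -0.039 0 0" --pt "0.031 -0.039 0 0" --pt "0.031 -0.039 0 0" --pt "0.031 -0.039 0 0" --pt "0.031 -0.039 0 0" --pt "0.031 -0.039 0 0" --pt "0.031 -0.039 0 0" --pt "0.031 -0.039 0 0"

```text
t: 2.25
ee_pos: [393.8, 102.9, 339.2]
tcp_rot: [-0.002, 0.985, 0.172, 0.007]
force: [-0.3, 0.2, 0.6]
grip_width: 33.9
```

```bash
python3 -c "
from h import *
go(467,343,330,21)"
```

```text
t 2.2 pos [393.8 102.9 339.2] yaw 19.8 | shift mm x 150.2 y -201.2 z 9.2 (len 251) turn -0.021 rad (0.1 rows) F [-0.3  0.2  0.6] M [ 0.   -0.   -0.01] w 33.9
```

step_arm --pt "0.03 -0.04 0 0" --pt "0.03 -0.04 0 0" --pt "0.03 -0.04 0 0" --pt "0.03 -0.04 0.005 0" --pt "0.02 -0.026 0.005 -0.02" --pt "0 0 0 0" --pt "0 0 0 0"

```text
t: 2.95
ee_pos: [460.3, 332.8, 329.6]
tcp_rot: [-0.001, 0.982, 0.187, 0.007]
force: [0.2, 0.6, 0.4]
grip_width: 34.2
```

```bash
cat >> h.py <<'E'
def wings(c):
    W=cloud(c); Z=W[...,2]
    m=((Z>226)&(Z<250)&(W[...,0]>380)&(W[...,0]<620)&(W[...,1]>120)&(W[...,1]<400)).astype(np.uint8)
    n,lab,st,ce=cv2.connectedComponentsWithStats(m)
    for i in range(1,n):
        p=W[lab==i]
        if len(p)<60: continue
        t=p[p[:,2]>np.percentile(p[:,2],97)-3]
        print(len(p),"top z %.1f"%np.percentile(p[:,2],95),"rect",cv2.minAreaRect(np.float32(t[:,:2])))
E
python3 - <<'E'
from h import *
go(467,343,330,21)
c=manip.capture("wrist"); save(c,"w1.png",scale=1.3); wings(c)
for n in ("thumb1_grip","thumb2_grip"):
  for d in manip.spot_point(n,"wrist"): print(n,d["conf"],at_z(c,d["location"],228))
E
```

```text
t 3.0 pos [460.3 332.8 329.6] yaw 21.6 | shift mm x 10.0 y -7.0 z -0.4 (len 12) turn 0.010 rad (0.1 rows) F [0.2 0.6 0.4] M [-0.03  0.01 -0.02] w 34.2
738 top z 244.6 rect ((554.185546875, 329.5238037109375), (35.994728088378906, 14.092013359069824), 27.98651885986328)
1427 top z 241.3 rect ((497.3471984863281, 263.24090576171875), (76.95501708984375, 13.67129898071289), 80.13993835449219)
563 top z 244.1 rect ((466.06109619140625, 344.7593994140625), (36.43217468261719, 13.825004577636719), 20.720054626464844)
765 top z 244.1 rect ((484.7860412597656, 189.83987426757812), (36.54123306274414, 13.888055801391602), 36.91067886352539)
thumb1_grip 0.69 [467.2926649  346.93770349 228.        ]
thumb2_grip 0.66 [554.13124128 326.63771519 228.        ]
```

View pics/w1.png

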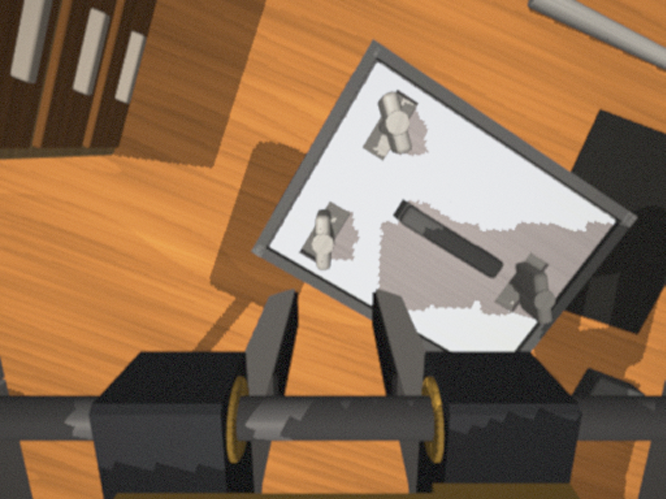

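The wrist view shows the three wings at an angle across their slots: screw 1 at (322,240), screw 2 at (395,122) and screw 3 at (540,292), with the handle in the middle. Positions from both cameras agree to about 2 mm. I'll descend on screw 1.

step_arm --pt "0.0097 -0.0082 0.03 0" --pt "0 0 0.04 0" --pt "0 0 0.03 0" --pt "0 0 0 0"

```text
t: 3.5
ee_pos: [470.0, 338.5, 234.7]
tcp_rot: [-0.003, 0.983, 0.182, 0.014]
force: [-0.6, -0.5, -0.1]
grip_width: 34.0
```

```bash
python3 -c "
from h import *
go(466.3,344,212,20.7)"
```

```text
t 3.5 pos [470.  338.5 234.7] yaw 21.0 | shift mm x -1.5 y -6.5 z 22.7 (len 24) turn 0.005 rad (0.0 rows) F [-0.6 -0.5 -0.1] M [-0.01  0.02  0.01] w 34.0
```

step_arm --pt "-0.0015 -0.0065 0.01 0" --pt "0 0 0.012 0" --pt "0 0 0 0" --pt "0 0 0 0"

```text
t: 3.9
ee_pos: [468.6, 343.6, 218.2]
tcp_rot: [-0.005, 0.983, 0.18, 0.018]
force: [-0.7, -0.3, -0.2]
grip_width: 33.9
```

```bash
python3 -c "
from h import *
go(466.3,344,212,20.7)"
```

```text
t 3.9 pos [468.6 343.6 218.2] yaw 20.8 | shift mm x -2.0 y -1.1 z 6.2 (len 7) turn 0.001 rad (0.0 rows) F [-0.7 -0.3 -0.2] M [0.01 0.   0.02] w 33.9
```

step_arm --pt "-0.002 -0.001 0.007 0" --pt "0 0 0 0" --grip 0.0 --grip_force 20

```text
t: 4.1
ee_pos: [467.2, 344.5, 212.6]
tcp_rot: [-0.005, 0.983, 0.18, 0.02]
force: [0.3, 0.6, -0.7]
grip_width: 21.3
```

```bash
cat >> h.py <<'E'
def tilt(o=None):
    from scipy.spatial.transform import Rotation as R
    w,x,y,z=(o or manip.get_obs())["tcp_rot"]; v=R.from_quat([x,y,z,w]).as_matrix()[:,2]
    return np.degrees(v[:2]).round(2)
E
python3 -c "
from h import *
go(466.3,344,212,20.7);print(tilt())"
```

```text
t 4.1 pos [467.2 344.5 212.6] yaw 20.8 | shift mm x -1.0 y 0.1 z 0.6 (len 1) turn 0.001 rad (0.0 rows) F [ 0.3  0.6 -0.7] M [-0.03 -0.02  0.03] w 21.3
[2.15 0.99]
```

step_arm --pt "0 0 0 0" --pt "0 0 0 0" --pt "0 0 0 -0.14" --pt "0 0 0 -0.14" --pt "0 0 0 -0.14" --pt "0 0 0 -0.14" --pt "0 0 0 -0.14" --pt "0 0 0 -0.14"

```text
t: 4.9
ee_pos: [466.7, 345.0, 213.8]
tcp_rot: [0.002, 0.815, 0.579, 0.02]
force: [1.2, -1.2, 1.6]
grip_width: 10.2
```

```bash
python3 -c "
from h import *
go(466.8,343.8,213,170.3);print(tilt())"
```

```text
t 4.9 pos [466.7 345.  213.8] yaw 70.7 | shift mm x -1.1 y 0.5 z 0.8 (len 1) turn -1.738 rad (11.6 rows) F [ 1.2 -1.2  1.6] M [ 0.16  0.3  -0.07] w 10.2
[2.03 1.13]
```

step_arm --pt "0 0 0 -0.148" --pt "0 0 0 -0.148" --pt "0 0 0 -0.148" --pt "0 0 0 -0.148" --pt "0 0 0 -0.148" --pt "0 0 0 -0.148" --pt "0 0 0 -0.148" --pt "0 0 0 -0.148"

```text
t: 5.7
ee_pos: [466.0, 344.5, 215.0]
tcp_rot: [0.011, 0.346, 0.938, 0.015]
force: [0.3, -0.0, 0.5]
grip_width: 10.2
```

step_arm --pt "0 0 0 -0.148" --pt "0 0 0 -0.148" --pt "0 0 0 -0.148" --pt "0 0 0 -0.1" --pt "0 0 0 0"

```text
t: 6.2
ee_pos: [466.0, 344.1, 215.6]
tcp_rot: [0.014, 0.076, 0.997, 0.011]
force: [0.8, 1.4, 1.2]
grip_width: 10.1
```

```bash
python3 -c "
from h import *
go(466.8,343.8,213,170.3);print(tilt())"
```

```text
t 6.2 pos [466.  344.1 215.6] yaw 171.3 | shift mm x -0.8 y -0.1 z 2.6 (len 3) turn 0.017 rad (0.1 rows) F [0.8 1.4 1.2] M [-0.14  0.06 -0.19] w 10.1
[1.69 1.09]
```

step_arm --pt "0 0 0 -0.06" --pt "0 0 0 -0.06" --pt "0 0 0 -0.03"

```text
t: 6.5
ee_pos: [466.4, 344.1, 215.6]
tcp_rot: [0.015, 0.003, 1.0, 0.01]
force: [1.2, 0.7, -0.7]
grip_width: 11.9
```

step_arm --pt "0 0 0 0" --pt "0 0 0 0" --grip 0.034

```text
t: 6.7
ee_pos: [466.5, 344.3, 215.8]
tcp_rot: [0.015, 0.004, 1.0, 0.01]
force: [-0.2, 0.4, -0.6]
grip_width: 24.5
```

```bash
python3 -c "
from h import *
go(466.8,343.8,290,28);print(tilt())"
```

```text
t 6.7 pos [466.5 344.3 215.8] yaw 179.5 | shift mm x -0.3 y -0.5 z -74.2 (len 74) turn 2.644 rad (17.6 rows) F [-0.2  0.4 -0.6] M [-0.02 -0.13  0.  ] w 24.5
[1.71 1.13]
```

step_arm --pt "0 0 -0.03 0" --pt "0 0 -0.03 0" --pt "-0.044 -0.008 0 0.148" --pt "0 0 0 0.148" --pt "0 0 0 0.148" --pt "0 0 0 0.148" --pt "0 0 0 0.148" --pt "0 0 0 0.148"

```text
t: 7.5
ee_pos: [509.3, 335.1, 278.1]
tcp_rot: [0.008, 0.44, 0.898, 0.015]
force: [-0.7, -0.8, 0.0]
grip_width: 34.0
```

step_arm --pt "0 0 0 0.148" --pt "0 0 0 0.148" --pt "0 0 0 0.148" --pt "0 0 0 0.148" --pt "0 0 0 0.148" --pt "0 0 0 0.148" --pt "0 0 0 0.148" --pt "0 0 0 0.148"

```text
t: 8.3
ee_pos: [508.3, 335.9, 278.7]
tcp_rot: [-0.002, 0.87, 0.492, 0.017]
force: [0.4, 0.1, 0.4]
grip_width: 33.9
```

step_arm --pt "0 0 0 0.148" --pt "0 0 0 0.148" --pt "0 0 0 0.148" --pt "0 0 0 0.05"

```text
t: 8.7
ee_pos: [507.8, 336.4, 279.0]
tcp_rot: [-0.007, 0.966, 0.259, 0.015]
force: [-0.2, -0.6, 0.8]
grip_width: 33.6
```

```bash
python3 -c "
from h import *
go(555,328.3,213,28);print(tilt())"
```

```text
t 8.7 pos [507.8 336.4 279. ] yaw 30.1 | shift mm x 36.8 y 30.7 z 66.0 (len 82) turn 0.036 rad (0.2 rows) F [-0.2 -0.6  0.8] M [0.01 0.05 0.03] w 33.6
[1.49 1.21]
```

step_arm --pt "0.037 0.031 0 0.036" --pt "0 0 0 0" --pt "0 0 0.025 0" --pt "0 0 0 0"

```text
t: 9.1
ee_pos: [555.2, 328.7, 249.8]
tcp_rot: [-0.007, 0.971, 0.24, 0.011]
force: [-0.8, 0.3, -0.8]
grip_width: 34.0
```

```bash
python3 -c "
from h import *
go(555,328.3,213,28);print(tilt())"
```

```text
t 9.1 pos [555.2 328.7 249.8] yaw 27.8 | shift mm x -0.3 y 0.2 z 36.8 (len 37) turn -0.004 rad (0.0 rows) F [-0.8  0.3 -0.8] M [-0.    0.02 -0.  ] w 34.0
[1.   1.06]
```

step_arm --pt "0 0 0.02 0" --pt "0 0 0.016 0" --pt "0 0 0 0"

```text
t: 9.4
ee_pos: [555.4, 330.5, 217.6]
tcp_rot: [-0.008, 0.971, 0.24, 0.013]
force: [-0.6, 0.3, 0.0]
grip_width: 34.0
```

step_arm --pt "0 0 0 0" --pt "0 0 0 0" --pt "0 0 0 0" --pt "0 0 0 -0.148" --pt "0 0 0 -0.148" --pt "0 0 0 -0.148" --pt "0 0 0 -0.148" --pt "0 0 0 -0.148" --grip 0.0

```text
t: 10.2
ee_pos: [555.5, 330.5, 223.0]
tcp_rot: [-0.002, 0.814, 0.581, 0.017]
force: [0.7, -0.3, -2.6]
grip_width: 9.7
```

```bash
python3 -c "
from h import *
go(555,328.3,214,170.3);print(tilt())"
```

```text
t 10.2 pos [555.5 330.5 223. ] yaw 71.0 | shift mm x -2.2 y 0.2 z 9.0 (len 9) turn -1.733 rad (11.6 rows) F [ 0.7 -0.3 -2.6] M [ 0.07  0.17 -0.06] w 9.7
[1.47 1.31]
```

step_arm --pt "0 0 0.001 -0.148" --pt "0 0 0.001 -0.148" --pt "0 0 0.001 -0.148" --pt "0 0 0.001 -0.148" --pt "0 0 0.001 -0.148" --pt "0 0 0.001 -0.148" --pt "0 0 0.001 -0.148" --pt "0 0 0.001 -0.148"

```text
t: 11.0
ee_pos: [554.0, 329.9, 224.1]
tcp_rot: [0.008, 0.344, 0.939, 0.016]
force: [-1.0, -0.0, 0.7]
grip_width: 9.8
```

step_arm --pt "0 0 0 -0.148" --pt "0 0 0 -0.148" --pt "0 0 0 -0.148" --pt "0 0 0 -0.13" --pt "0 0 0 -0.06" --pt "0 0 0 -0.06"

```text
t: 11.6
ee_pos: [554.2, 329.2, 224.9]
tcp_rot: [0.013, -0.003, 1.0, 0.012]
force: [0.0, 0.3, -1.6]
grip_width: 11.9
```

```bash
python3 -c "
from h import *
go(555,328.3,214,170.3);print(tilt())"
```

```text
t 11.6 pos [554.2 329.2 224.9] yaw 180.4 | shift mm x -0.8 y -0.9 z 10.9 (len 11) turn 0.176 rad (1.2 rows) F [ 0.   0.3 -1.6] M [ 0.14 -0.04 -0.44] w 11.9
[1.47 1.38]
```

step_arm --pt "0 0 0 0" --pt "0 0 0 0" --pt "0 0 -0.025 0" --pt "0 0 -0.025 0" --pt "0.023 -0.044 0 0" --pt "0.023 -0.044 0 0" --pt "0.022 -0.044 0 0" --pt "0 0 0 0.148" --grip 0.034

```text
t: 12.4
ee_pos: [484.7, 193.8, 272.7]
tcp_rot: [0.013, 0.074, 0.997, 0.013]
force: [0.1, 0.9, -0.1]
grip_width: 34.2
```

step_arm --pt "0 0 0 0.148" --pt "0 0 0 0.148" --pt "0 0 0 0.148" --pt "0 0 0 0.148" --pt "0 0 0 0.148" --pt "0 0 0 0.148" --pt "0 0 0 0.148" --pt "0 0 0 0.148"

```text
t: 13.2
ee_pos: [483.8, 192.1, 281.9]
tcp_rot: [0.007, 0.623, 0.781, 0.024]
force: [-0.1, 0.7, -0.7]
grip_width: 33.9
```

step_arm --pt "0 0 0 0.148" --pt "0 0 0 0.148" --pt "0 0 0 0.148" --pt "0 0 0 0.148" --pt "0 0 0 0.148" --pt "0 0 0 0.148" --pt "0 0 0 0.148" --pt "0 0 0 0.148"

```text
t: 14.0
ee_pos: [483.9, 193.0, 290.4]
tcp_rot: [-0.008, 0.956, 0.293, 0.03]
force: [0.0, 0.4, -0.0]
grip_width: 34.1
```

```bash
python3 - <<'E'
from h import *
go(485.6,188.7,213,36.9);print(tilt())
wings(manip.capture("wrist"))
E
```

```text
t 14.0 pos [483.9 193.  290.4] yaw 34.1 | shift mm x -1.0 y 4.5 z 77.4 (len 78) turn -0.049 rad (0.3 rows) F [ 0.   0.4 -0. ] M [-0.03 -0.02 -0.03] w 34.1
[3.05 1.88]
1502 top z 246.8 rect ((554.0125732421875, 328.9142150878906), (35.305824279785156, 14.742687225341797), 1.8433891534805298)
1381 top z 246.6 rect ((466.36407470703125, 344.0599670410156), (14.660086631774902, 36.32320785522461), 68.3259506225586)
2160 top z 241.4 rect ((497.67120361328125, 262.9664306640625), (76.859619140625, 13.597076416015625), 80.37678527832031)
733 top z 244.3 rect ((484.7838439941406, 189.08570861816406), (35.58042526245117, 14.216055870056152), 45.47203063964844)
```

```bash
cat >> h.py <<'E'
def go(x,y,z,psi=None):
    "tool-frame shift (mm, true axes) and turn (rad) from here to the target"
    from scipy.spatial.transform import Rotation as R
    o=manip.get_obs(); p=yaw(o); w,a,b,c=o["tcp_rot"]; s=R.from_quat([a,b,c,w]).as_matrix().T@(np.array([x,y,z])-o["ee_pos"])
    t=0 if psi is None else -np.radians((psi-p+180)%360-180)
    print("t %.1f pos %s yaw %.1f | shift mm %s (len %.0f) turn %.3f rad (%.1f rows)"%(o["t"],o["ee_pos"].round(1),p,s.round(1),np.linalg.norm(s),t,abs(t)/.148),"F",o["force"].round(1),"M",o["torque"].round(2),"w",round(o["grip_width"],1),"tilt",tilt(o))
E
python3 -c "
from h import *
go(485.6,188.7,213,38)"
```

```text
t 14.1 pos [484.  193.  290.6] yaw 33.9 | shift mm [-5.9  4.3 77.4] (len 78) turn -0.072 rad (0.5 rows) F [-0.4 -0.3  0.5] M [-0.06  0.   -0.01] w 33.9 tilt [3.07 1.88]
```

step_arm --pt "-0.006 0.0045 0.026 -0.07" --pt "0 0 0.026 0" --pt "0 0 0.008 0"

```text
t: 14.35
ee_pos: [486.4, 188.4, 233.9]
tcp_rot: [-0.006, 0.944, 0.328, 0.036]
force: [-0.6, -0.0, 0.2]
grip_width: 34.0
```

```bash
python3 -c "
from h import *
go(485.6,188.7,213,38)"
```

```text
t 14.3 pos [486.4 188.4 233.9] yaw 38.3 | shift mm [-2.  -1.  20.8] (len 21) turn 0.006 rad (0.0 rows) F [-0.6 -0.   0.2] M [-0.08  0.01 -0.02] w 34.0 tilt [3.62 2.03]
```

step_arm --pt "-0.002 -0.001 0.021 0" --pt "0 0 0 0"

```text
t: 14.55
ee_pos: [485.2, 188.8, 212.6]
tcp_rot: [-0.006, 0.944, 0.329, 0.036]
force: [-0.7, 0.5, 0.1]
grip_width: 33.8
```

step_arm --pt "0 0 0.001 0" --pt "0 0 0.001 0" --pt "0 0 0.001 0" --pt "0 0 0 -0.148" --pt "0 0 0 -0.148" --pt "0 0 0 -0.148" --pt "0 0 0 -0.148" --pt "0 0 0 -0.148" --grip 0.0

```text
t: 15.35
ee_pos: [486.1, 190.4, 215.2]
tcp_rot: [0.006, 0.755, 0.654, 0.038]
force: [1.3, -0.3, -2.4]
grip_width: 10.4
```

```bash
python3 -c "
from h import *
go(485.6,188.7,213,170.3)"
```

```text
t 15.3 pos [486.1 190.4 215.2] yaw 81.8 | shift mm [-1.9 -0.4  2.1] (len 3) turn -1.545 rad (10.4 rows) F [ 1.3 -0.3 -2.4] M [ 0.05  0.33 -0.09] w 10.4 tilt [3.74 2.29]
```

step_arm --pt "0 0 0 -0.148" --pt "0 0 0 -0.148" --pt "0 0 0 -0.148" --pt "0 0 0 -0.148" --pt "0 0 0 -0.148" --pt "0 0 0 -0.148" --pt "0 0 0 -0.148" --pt "0 0 0 -0.148"

```text
t: 16.15
ee_pos: [485.0, 189.3, 216.4]
tcp_rot: [0.024, 0.254, 0.967, 0.026]
force: [0.8, 0.7, -1.3]
grip_width: 10.8
```

step_arm --pt "0 0 0 -0.148" --pt "0 0 0 -0.148" --pt "0 0 0 -0.13" --pt "0 0 0 -0.06" --pt "0 0 0 -0.06"

```text
t: 16.65
ee_pos: [485.7, 188.8, 217.1]
tcp_rot: [0.03, -0.023, 0.999, 0.017]
force: [1.0, 0.6, -2.4]
grip_width: 12.7
```

```bash
python3 -c "
from h import *
go(485.6,188.7,213,170.3)"
```

```text
t 16.6 pos [485.7 188.8 217.1] yaw 182.6 | shift mm [ 0.3 -0.3  4. ] (len 4) turn 0.215 rad (1.4 rows) F [ 1.   0.6 -2.4] M [-0.05  0.09 -0.51] w 12.7 tilt [3.35 2.08]
```

step_arm --pt "0 0 0 0" --pt "0 0 0 0" --grip 0.04

```text
t: 16.85
ee_pos: [486.4, 189.0, 218.2]
tcp_rot: [0.031, -0.022, 0.999, 0.018]
force: [-0.5, -0.8, 0.5]
grip_width: 24.9
```

step_arm --pt "0 0 -0.05 0" --pt "0 0 -0.045 0"

```text
t: 17.05
ee_pos: [475.4, 184.3, 302.9]
tcp_rot: [0.019, -0.021, 0.999, 0.015]
force: [-0.1, -0.0, 0.9]
grip_width: 38.6
```

```bash
python3 - <<'E'
from h import *
go(498,262,219,80.3)
c=manip.capture("wrist")
for i in range(2): manip.capture("top")
go(498,262,219,80.3)
a=manip.capture("top"); 
im=np.hstack([cv2.resize(c["image"],(400,300)),cv2.resize(np.ascontiguousarray(a["image"][140:240,60:193]),(400,300))])
cv2.imwrite("pics/w2.png",im[:,:,::-1])
E
```

```text
t 17.1 pos [475.4 184.3 302.9] yaw 182.4 | shift mm [-22.6  74.2  87.1] (len 117) turn 1.783 rad (12.0 rows) F [-0.1 -0.   0.9] M [ 0.08 -0.08  0.01] w 38.6 tilt [2.13 1.78]
t 17.2 pos [477.6 184.8 306. ] yaw 182.5 | shift mm [-19.5  73.5  90.4] (len 118) turn 1.783 rad (12.0 rows) F [-0.3  0.  -0.5] M [ 0.08 -0.13 -0.  ] w 39.9 tilt [2.66 1.91]
```

View pics/w2.png

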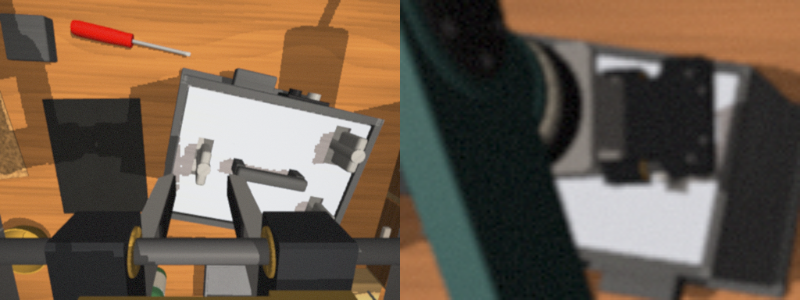

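The picture shows wing 3 at left (203,160) and wings 1 and 2 at right, roughly along the plate's short side. I'll check them more closely from above the handle.

step_arm --pt "0 0 -0.02 0.148" --pt "-0.02 0.037 0 0.148" --pt "-0.003 0.037 0 0.148" --pt "0 0 0 0.148" --pt "0 0 0 0.148" --pt "0 0 0 0.148" --pt "0 0 0 0.148" --pt "0 0 0 0.148"

```text
t: 18.05
ee_pos: [510.5, 255.5, 310.7]
tcp_rot: [0.001, 0.548, 0.836, 0.015]
force: [0.0, 1.1, 1.1]
grip_width: 40.2
```

step_arm --pt "0 0 0 0.148" --pt "0 0 0 0.148" --pt "0 0 0 0.148" --pt "0 0 0 0.148"

```text
t: 18.45
ee_pos: [508.3, 254.9, 300.9]
tcp_rot: [-0.006, 0.771, 0.637, 0.007]
force: [-0.3, 0.8, 0.3]
grip_width: 39.7
```

```bash
python3 - <<'E'
from h import *
go(498,262,219,80.3)
c=manip.capture("wrist"); wings(c)
c=manip.capture("wrist"); save(c,"w3.png",scale=1.5)
go(498,262,219,80.3)
E
```

```text
t 18.4 pos [508.3 254.9 300.9] yaw 79.1 | shift mm [  3.5 -11.5  82. ] (len 83) turn -0.020 rad (0.1 rows) F [-0.3  0.8  0.3] M [-0.01 -0.06  0.03] w 39.7 tilt [0.23 1.04]
850 top z 246.9 rect ((554.1954345703125, 329.3067321777344), (13.70506763458252, 36.610328674316406), 78.92955780029297)
872 top z 246.8 rect ((466.0335998535156, 344.26617431640625), (13.81735897064209, 36.028953552246094), 77.44705963134766)
1702 top z 241.3 rect ((497.560791015625, 263.4109802246094), (75.75625610351562, 13.78314208984375), 80.24456787109375)
964 top z 246.5 rect ((484.665283203125, 189.42767333984375), (15.15626049041748, 35.837528228759766), 71.38571166992188)
t 18.6 pos [508.3 254.9 300.8] yaw 79.5 | shift mm [  3.6 -11.5  81.9] (len 83) turn -0.014 rad (0.1 rows) F [-0.2 -0.9 -0.1] M [-0.04 -0.01 -0.01] w 39.9 tilt [0.21 1.03]
```

View pics/w3.png

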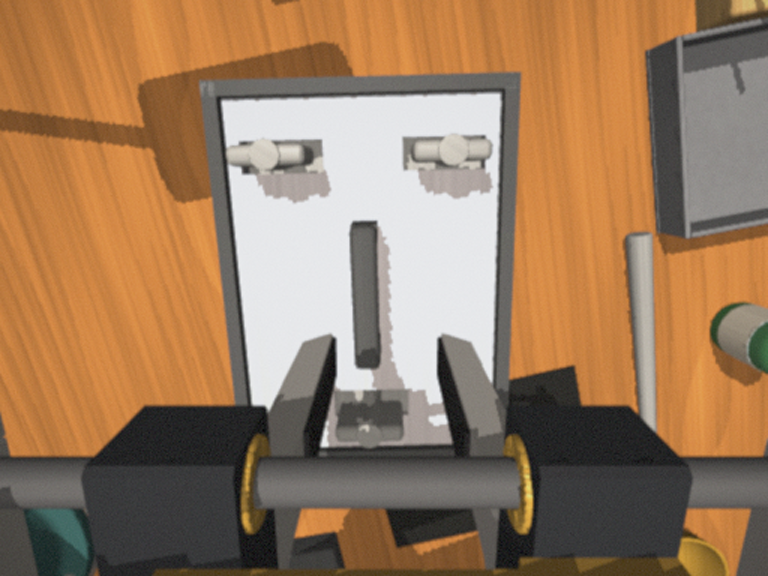

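All three wings now lie along their slots: (265,153), (453,150) and (370,432). Their tops have risen to about 246.8 mm, so each screw is at its stop. Next I grip the handle.

step_arm --pt "0.0035 -0.0115 0.03 0"

```text
t: 18.65
ee_pos: [500.0, 261.1, 273.8]
tcp_rot: [-0.004, 0.768, 0.64, 0.011]
force: [0.5, 1.5, 0.2]
grip_width: 40.3
```

```bash
cat > s.py <<'E'
import sys
from h import *
n=int(sys.argv[1])
for i in range(n): manip.capture("wrist")
go(*map(float,sys.argv[2:]))
E
python3 s.py 3 498.2 262.3 215 80.3
```

```text
t 18.8 pos [495.9 260.5 267. ] yaw 79.7 | shift mm [ 1.5  2.2 52. ] (len 52) turn -0.011 rad (0.1 rows) F [ 0.6 -0.9  0.3] M [ 0.01 -0.11  0.  ] w 39.7 tilt [-0.21  0.86]
```

step_arm --pt "0 0 0.03 0"

```text
t: 18.9
ee_pos: [498.6, 261.8, 242.8]
tcp_rot: [-0.005, 0.767, 0.641, 0.009]
force: [0.6, -0.2, 1.3]
grip_width: 39.7
```

```bash
python3 s.py 3 498.2 262.3 215 80.3
```

```text
t 19.1 pos [495.6 260.5 236.1] yaw 79.7 | shift mm [ 2.   2.4 21.1] (len 21) turn -0.010 rad (0.1 rows) F [-0.3  0.6  0.4] M [-0.04 -0.11  0.  ] w 40.0 tilt [-0.37  0.79]
```

step_arm --pt "0.002 0.0025 0.021 -0.01"

```text
t: 19.15
ee_pos: [500.9, 263.1, 220.7]
tcp_rot: [-0.006, 0.764, 0.645, 0.007]
force: [0.2, 0.7, 0.7]
grip_width: 39.9
```

```bash
python3 s.py 3 498.2 262.3 215 80.3
```

```text
t 19.3 pos [498.7 262.2 215.9] yaw 80.3 | shift mm [-0.  -0.5  0.9] (len 1) turn -0.000 rad (0.0 rows) F [-0.1 -0.4 -0.1] M [-0.02 -0.02  0.01] w 39.6 tilt [-0.37  0.78]
```

step_arm --pt "0 0 0 0" --pt "0 0 0 0" --pt "0 0 0 0" --grip 0.0 --grip_force 40

```text
t: 19.6
ee_pos: [500.9, 262.8, 221.4]
tcp_rot: [-0.006, 0.764, 0.645, 0.006]
force: [-0.1, 0.1, -0.4]
grip_width: 19.5
```

```bash
python3 s.py 1 498.2 262.3 215 80.3
```

```text
t 19.6 pos [500.4 262.9 221.5] yaw 80.3 | shift mm [-1.1 -2.   6.5] (len 7) turn -0.000 rad (0.0 rows) F [-4.8  0.9  2.7] M [0.04 0.66 0.  ] w 15.3 tilt [-0.01  0.95]
```

step_arm --pt "-0.001 -0.002 0.006 0" --pt "0 0 0.002 0" --grip 0.03

```text
t: 19.85
ee_pos: [498.6, 262.6, 214.4]
tcp_rot: [-0.006, 0.764, 0.645, 0.007]
force: [-0.6, 0.5, -0.2]
grip_width: 27.7
```

```bash
python3 s.py 3 498.2 262.3 215 80.3
```

```text
t 20.0 pos [498.8 262.6 214.5] yaw 80.3 | shift mm [-0.4 -0.5 -0.5] (len 1) turn -0.000 rad (0.0 rows) F [ 0.3 -0.5 -0.1] M [-0.02 -0.09  0.  ] w 29.8 tilt [0.12 1.  ]
```

step_arm --pt "0 0 0.001 0" --grip 0.0

```text
t: 20.1
ee_pos: [498.8, 262.6, 213.6]
tcp_rot: [-0.006, 0.764, 0.645, 0.007]
force: [0.2, -0.3, -0.1]
grip_width: 24.9
```

```bash
python3 s.py 6 498.2 262.3 215 80.3
```

```text
t 20.4 pos [498.8 262.5 213.3] yaw 80.3 | shift mm [-0.3 -0.6 -1.7] (len 2) turn -0.000 rad (0.0 rows) F [ 0.7  0.8 -0.9] M [-0.04 -0.27  0.01] w 13.4 tilt [0.12 0.99]
```

step_arm --pt "0 0 -0.02 0"

```text
t: 20.5
ee_pos: [496.9, 261.4, 229.2]
tcp_rot: [-0.007, 0.764, 0.645, 0.002]
force: [-0.0, -0.3, -3.5]
grip_width: 13.8
```

```bash
python3 s.py 2 498.5 262.3 285 80.3
```

```text
t 20.6 pos [499.6 262.5 235.1] yaw 80.3 | shift mm [  0.6  -1.  -49.9] (len 50) turn -0.000 rad (0.0 rows) F [ 0.5  0.3 -2.5] M [-0.05 -0.16  0.02] w 13.7 tilt [0.29 1.06]
```

step_arm --pt "0 0 -0.025 0"

```text
t: 20.7
ee_pos: [497.6, 261.3, 255.2]
tcp_rot: [-0.007, 0.764, 0.645, 0.003]
force: [-0.4, -0.3, -3.5]
grip_width: 13.4
```

```bash
python3 s.py 2 498.5 262.3 285 80.3
```

```text
t 20.8 pos [500.6 262.6 262.7] yaw 80.3 | shift mm [ -0.1  -1.9 -22.4] (len 22) turn -0.000 rad (0.0 rows) F [ 0.5  0.5 -2.1] M [-0.06 -0.13 -0.02] w 13.2 tilt [0.58 1.18]
```

step_arm --pt "0 0 -0.03 0" --pt "0 0 -0.03 0" --pt "-0.0423 0.0182 0 0" --pt "-0.0423 0.0182 0 0" --pt "-0.0423 0.0182 0 0" --pt "-0.0423 0.0182 0 0" --pt "-0.0423 0.0182 0 0" --pt "-0.0423 0.0182 0 0"

```text
t: 21.6
ee_pos: [566.3, -8.5, 306.5]
tcp_rot: [-0.008, 0.759, 0.651, 0.007]
force: [0.6, -0.3, -3.7]
grip_width: 13.7
```

step_arm --pt "0 0 0 0.148" --pt "0 0 0 0.148" --pt "0 0 0 0.148" --pt "0 0 0 0.148" --pt "0 0 0 0.148" --pt "0 0 0 0.148" --pt "0 0 0 0.148" --pt "0 0 0 0.148"

```text
t: 22.4
ee_pos: [565.9, -17.8, 288.4]
tcp_rot: [-0.012, 0.994, 0.106, -0.008]
force: [-0.7, -0.4, -3.3]
grip_width: 13.8
```

```bash
python3 s.py 2 565.5 -6.6 60 3.2
```

```text
t 22.5 pos [565.8 -17.8 288.3] yaw 12.6 | shift mm [  5.6  -5.2 228.4] (len 229) turn 0.164 rad (1.1 rows) F [ 0.8 -0.6 -3.4] M [-0.   -0.03 -0.01] w 13.6 tilt [-1.14  1.24]
```

step_arm --pt "0 0 0.03 0.082" --pt "0 0 0.03 0.082" --pt "0.005 -0.006 0.03 0" --pt "0 0 0.03 0" --pt "0 0 0.02 0"

```text
t: 23.0
ee_pos: [569.9, -8.4, 144.5]
tcp_rot: [-0.01, 0.999, 0.034, -0.005]
force: [-0.7, -0.2, -3.4]
grip_width: 13.3
```

```bash
python3 s.py 3 565.5 -6.6 50 3.2
```

```text
t 23.1 pos [569.7  -8.4 145.5] yaw 3.8 | shift mm [-3.  -0.1 95.6] (len 96) turn 0.010 rad (0.1 rows) F [ 0.  -0.  -2.7] M [-0.01 -0.04  0.06] w 13.6 tilt [-0.73  1.19]
```

step_arm --pt "-0.003 0 0.035 0.01" --pt "0 0 0.035 0"

```text
t: 23.35
ee_pos: [573.4, -8.2, 84.4]
tcp_rot: [-0.009, 1.0, 0.03, 0.004]
force: [0.3, 0.8, -3.7]
grip_width: 13.7
```

```bash
python3 s.py 3 565.5 -6.6 18 3.2
```

```text
t 23.5 pos [571.4  -7.9  82.5] yaw 3.4 | shift mm [-6.  -0.4 64.5] (len 65) turn 0.003 rad (0.0 rows) F [-0.1  0.3 -3.3] M [-0.05 -0.04 -0.07] w 13.5 tilt [0.07 1.1 ]
```

step_arm --pt "-0.006 0 0.035 0"

```text
t: 23.6
ee_pos: [572.9, -8.5, 56.2]
tcp_rot: [-0.008, 0.999, 0.03, 0.01]
force: [1.6, -0.3, -3.2]
grip_width: 13.7
```

```bash
python3 s.py 3 565.5 -6.6 17 3.2
```

```text
t 23.8 pos [564.8  -7.5  47.9] yaw 3.4 | shift mm [ 0.8 -0.3 30.9] (len 31) turn 0.003 rad (0.0 rows) F [ 0.6 -0.1 -3.6] M [-0.   -0.03 -0.01] w 13.3 tilt [-0.05  1.11]
```

step_arm --pt "0 0 0.02 0"

```text
t: 23.85
ee_pos: [569.6, -7.8, 34.1]
tcp_rot: [-0.009, 1.0, 0.03, 0.006]
force: [0.8, -0.6, -2.8]
grip_width: 13.7
```

```bash
python3 s.py 3 565.5 -6.6 17 3.2
```

```text
t 24.0 pos [565.5  -7.2  29.5] yaw 3.4 | shift mm [ 0.1 -0.4 12.6] (len 13) turn 0.004 rad (0.0 rows) F [-0.3  0.2 -2.9] M [ 0.03  0.01 -0.05] w 13.6 tilt [0.01 1.11]
```

step_arm --pt "0 0 0.011 0"

```text
t: 24.1
ee_pos: [568.5, -7.4, 22.2]
tcp_rot: [-0.009, 1.0, 0.03, 0.004]
force: [0.7, 0.6, -2.7]
grip_width: 13.6
```

```bash
python3 s.py 3 565.5 -6.6 17 3.2
```

```text
t 24.2 pos [565.7  -7.1  19. ] yaw 3.4 | shift mm [-0.2 -0.5  2. ] (len 2) turn 0.004 rad (0.0 rows) F [ 0.1  0.8 -2.7] M [-0.01 -0.02  0.01] w 13.4 tilt [0.04 1.1 ]
```

step_arm --pt "0 0 0.0015 0"

```text
t: 24.35
ee_pos: [566.2, -7.1, 18.2]
tcp_rot: [-0.01, 1.0, 0.03, 0.001]
force: [-1.0, 1.0, -1.4]
grip_width: 13.8
```

step_arm --pt "0 0 0.0 0" --pt "0 0 0.0 0" --grip 0.04

```text
t: 24.55
ee_pos: [567.6, -7.1, 20.1]
tcp_rot: [-0.009, 1.0, 0.03, 0.003]
force: [-0.2, 0.5, 0.7]
grip_width: 26.3
```

step_arm --pt "0 0 -0.02 0" --pt "0 0 -0.04 0" --pt "0 0 -0.05 0" --pt "0 0 -0.05 0" --pt "0.0 0.04 -0.02 0" --pt "0.0 0.048 0 0" --pt "0.0 0.048 0 0"

```text
t: 25.25
ee_pos: [577.9, -144.4, 212.4]
tcp_rot: [-0.008, 0.999, 0.036, 0.009]
force: [-0.2, -0.0, 1.1]
grip_width: 40.1
```

```bash
python3 - <<'E'
from h import *
go(567,-220,150,0)
a=manip.capture("wrist"); b=manip.capture("top"); save(b,"t2.png",scale=1.5)
a=b
W=cloud(a); X,Y,Z=W[...,0],W[...,1],W[...,2]
r=(X>440)&(X<690)&(Y>-140)&(Y<125)
m=r&(Z>5)&(Z<14)&(a["image"].min(-1)>110)
print("plate",cv2.minAreaRect(np.float32(W[m][:,:2])),np.percentile(Z[m],[5,50,95]))
dk=(a["image"].max(-1)<45)&r&(Z<6)
print("pad dark",cv2.minAreaRect(np.float32(W[dk][:,:2])))
E
```

```text
t 25.2 pos [ 577.9 -144.4  212.4] yaw 4.1 | shift mm [-17.4  75.5  61. ] (len 99) turn 0.072 rad (0.5 rows) F [-0.2 -0.   1.1] M [ 0.02 -0.07  0.07] w 40.1 tilt [1.   0.93]
plate ((567.999267578125, -7.4112396240234375), (212.4612579345703, 149.8622589111328), 3.904280424118042) [ 5.47788485  7.87059132 10.71860052]
pad dark ((565.3416137695312, -6.615028381347656), (234.498291015625, 174.22384643554688), 2.867567777633667)
```

View pics/t2.png

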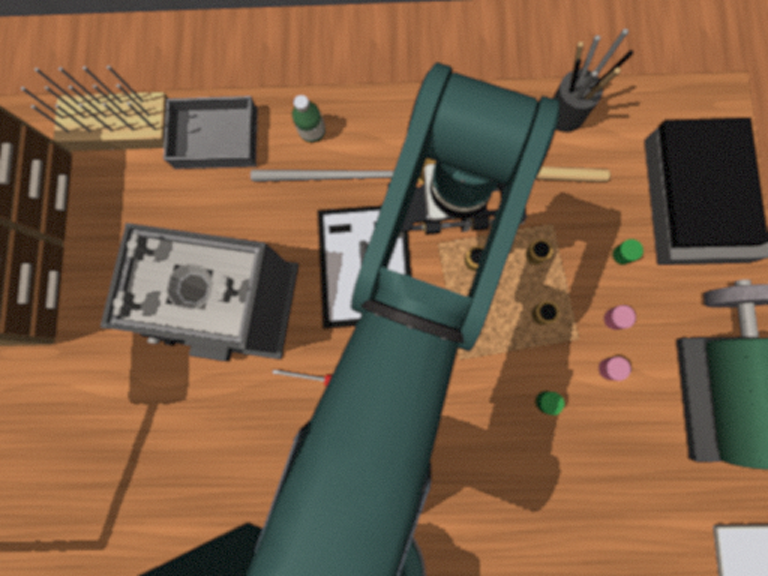

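The plate lies flat on the pad, centred to within 3 mm. The open feeder shows its funnel at (190,287), and the sleeves are where they were. Now I go over the nearest sleeve.

step_arm --pt "-0.008 0.038 0.02 0" --pt "-0.008 0.038 0.02 0" --grip 0.07 --grip_force 20

```text
t: 25.55
ee_pos: [570.4, -224.7, 175.1]
tcp_rot: [-0.006, 0.999, 0.034, 0.014]
force: [-0.2, 0.1, 0.1]
grip_width: 52.4
```

```bash
cat > sl.py <<'E'
import sys
from h import *
"settle, then find the sleeve tops near the given x y and print the shift to the nearest, at z"
x,y,z=map(float,sys.argv[1:4])
for i in range(3): c=manip.capture("wrist")
W=cloud(c); X,Y,Z=W[...,0],W[...,1],W[...,2]
m=((np.hypot(X-x,Y-y)<60)&(Z>44)&(Z<54)).astype(np.uint8)
n,lab,st,ce=cv2.connectedComponentsWithStats(m)
for i in range(1,n):
    p=W[lab==i]
    if len(p)<100: continue
    (cx,cy),r=cv2.minEnclosingCircle(np.float32(p[:,:2])); print("sleeve",len(p),round(cx,1),round(cy,1),"r",round(r,1),"z",np.median(p[:,2]).round(1)); go(cx,cy,z)
if len(sys.argv)>4: save(c,sys.argv[4])
E
python3 sl.py 567 -220 120 w4.png
```

```text
sleeve 1402 566.7 -220.2 r 20.9 z 50.6
t 25.7 pos [ 568.7 -224.8  172.6] yaw 3.7 | shift mm [-2.9 -4.  52.6] (len 53) turn 0.000 rad (0.0 rows) F [0.  0.3 0.7] M [-0.01 -0.01 -0.02] w 64.7 tilt [1.24 0.86]
```

View pics/w4.png

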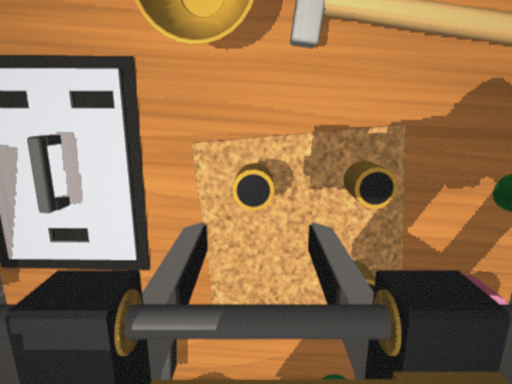

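The view shows brass sleeves at (254,188), (375,185) and, half hidden, (365,275). The plate lies evenly on the pad at left. I'll descend on the sleeve at (254,188).

step_arm --pt "-0.004 -0.004 0.045 0"

```text
t: 25.8
ee_pos: [570.6, -222.3, 135.9]
tcp_rot: [-0.003, 0.999, 0.032, 0.019]
force: [1.2, 0.5, -0.6]
grip_width: 69.3
```

```bash
python3 s.py 3 567.2 -220.3 23
```

```text
t 25.9 pos [ 563.  -217.5  124. ] yaw 3.7 | shift mm [  2.5   5.  101. ] (len 101) turn 0.000 rad (0.0 rows) F [0.9 0.2 0.5] M [ 0.04 -0.    0.02] w 69.7 tilt [0.79 1.13]
```

step_arm --pt "-0.002 0 0.05 0"

```text
t: 26.05
ee_pos: [569.0, -219.2, 88.2]
tcp_rot: [-0.005, 0.999, 0.034, 0.016]
force: [1.0, -0.5, 0.4]
grip_width: 69.7
```

```bash
python3 s.py 3 567.2 -220.3 23
```

```text
t 26.2 pos [ 561.1 -215.4   77. ] yaw 3.8 | shift mm [ 5.1  6.4 53.9] (len 55) turn 0.000 rad (0.0 rows) F [-0.6  0.  -0.2] M [ 0.02 -0.07 -0.02] w 70.1 tilt [0.57 1.26]
```

step_arm --pt "0.005 0.006 0.012 0"

```text
t: 26.3
ee_pos: [570.1, -221.7, 70.3]
tcp_rot: [-0.009, 0.999, 0.034, 0.009]
force: [-0.0, 0.0, 1.2]
grip_width: 70.1
```

```bash
python3 s.py 3 567.2 -220.3 23
```

```text
t 26.4 pos [ 568.2 -221.6   66.6] yaw 3.8 | shift mm [-1.5 -0.5 43.6] (len 44) turn 0.000 rad (0.0 rows) F [ 0.5 -0.2  0. ] M [-0.01  0.02  0.01] w 70.0 tilt [0.71 1.19]
```

step_arm --pt "0.001 0 0.036 0"

```text
t: 26.55
ee_pos: [575.2, -223.7, 38.3]
tcp_rot: [-0.006, 0.999, 0.033, 0.013]
force: [0.2, 0.4, 0.6]
grip_width: 70.0
```

```bash
python3 s.py 3 567.2 -220.3 23
```

```text
t 26.7 pos [ 568.6 -220.2   29.6] yaw 3.8 | shift mm [-1.5  0.1  6.6] (len 7) turn 0.000 rad (0.0 rows) F [-0.8  0.9  0.4] M [ 0.04 -0.05  0.  ] w 69.9 tilt [0.51 1.29]
```

step_arm --pt "-0.0015 0 0.0065 0"

```text
t: 26.8
ee_pos: [568.8, -221.1, 25.7]
tcp_rot: [-0.01, 0.999, 0.033, 0.007]
force: [0.3, -0.8, -0.3]
grip_width: 70.0
```

```bash
python3 s.py 2 567.2 -220.3 23
```

```text
t 26.9 pos [ 567.2 -220.4   23.7] yaw 3.8 | shift mm [ 0.  -0.1  0.7] (len 1) turn 0.000 rad (0.0 rows) F [-0.1  0.2 -0. ] M [-0.01  0.01  0.02] w 69.8 tilt [0.53 1.28]
```

step_arm --pt "0 0 0.001 0" --pt "0 0 0.002 0" --grip 0.0 --grip_force 25

```text
t: 27.1
ee_pos: [568.3, -221.0, 22.8]
tcp_rot: [-0.01, 0.999, 0.033, 0.007]
force: [-0.8, -0.6, -0.4]
grip_width: 57.8
```

```bash
python3 s.py 6 499 261 240
```

```text
t 27.4 pos [ 567.8 -220.7   22.1] yaw 3.8 | shift mm [ -34.  -489.6 -208.3] (len 533) turn 0.000 rad (0.0 rows) F [-1.   0.9  0.9] M [-0.    0.05 -0.01] w 41.9 tilt [0.63 1.22]
```

step_arm --pt "0 0 -0.04 0" --pt "0 0 -0.05 0" --pt "0 0 -0.05 0" --pt "0 0 -0.05 0" --pt "0 0 -0.05 0" --pt "0 0 -0.04 0"

```text
t: 28.0
ee_pos: [560.6, -224.6, 296.9]
tcp_rot: [-0.017, 0.999, 0.033, -0.006]
force: [0.4, -0.0, -1.7]
grip_width: 41.4
```

```bash
python3 s.py 1 499 261 310
```

```text
t 28.1 pos [ 562.4 -225.7  304.9] yaw 3.8 | shift mm [ -30.9 -489.8    8.8] (len 491) turn 0.000 rad (0.0 rows) F [ 0.  -0.6  2.8] M [-0.01 -0.12  0.01] w 41.7 tilt [-0.14  1.61]
```

step_arm --pt "-0.003 -0.045 0 0" --pt "-0.003 -0.045 0 0" --pt "-0.003 -0.045 0 0" --pt "-0.003 -0.045 0 0" --pt "-0.003 -0.045 0 0" --pt "-0.003 -0.045 0 0" --pt "-0.003 -0.045 0 0" --pt "-0.003 -0.045 0 0"

```text
t: 28.85
ee_pos: [515.5, 137.3, 312.2]
tcp_rot: [-0.012, 1.0, 0.026, 0.0]
force: [0.1, 0.0, -2.0]
grip_width: 41.3
```

step_arm --pt "-0.003 -0.045 0 0" --pt "-0.003 -0.045 0 0"

```text
t: 29.05
ee_pos: [503.2, 230.4, 313.1]
tcp_rot: [-0.012, 1.0, 0.026, -0.0]
force: [0.7, -0.1, -1.2]
grip_width: 41.8
```

```bash
python3 - <<'E'
from h import *
for i in range(2): c=manip.capture("wrist")
go(499,261,240)
save(c,"w5.png",scale=1.3)
for d in manip.spot_point("tube_mouth","wrist"): print(d["conf"],d["location"],at_z(c,d["location"],185))
W=cloud(c); Z=W[...,2]; d=np.hypot(W[...,0]-499,W[...,1]-261)
near=(W[...,0]>430)&(W[...,0]<570)&(W[...,1]>190)&(W[...,1]<330)
print("deck",np.median(Z[near&(Z>175)&(Z<195)]))
h=W[near&(Z<182)]; print(len(h)); 
if len(h)>50: print(cv2.minEnclosingCircle(np.float32(h[(h[:,2]>165)][:,:2])),h[:,2].min())
wings(c)
E
```

```text
t 29.1 pos [502.2 233.9 312.7] yaw 3.5 | shift mm [ -1.4 -25.3  73.4] (len 78) turn 0.000 rad (0.0 rows) F [ 0.  -0.2 -1.7] M [-0.06 -0.01  0.  ] w 41.6 tilt [-0.19  1.52]
0.98 [185.9, 233.1] [498.66831669 266.6726953  185.        ]
deck 186.41878628120884
2875
((497.1823425292969, 264.04827880859375), 45.396114349365234) 10.823710244367541
992 top z 246.8 rect ((554.6148681640625, 328.88360595703125), (36.514347076416016, 14.171727180480957), 1.3172719478607178)
554 top z 246.7 rect ((489.6841125488281, 187.28408813476562), (14.319119453430176, 25.69263458251953), 67.10697174072266)
822 top z 246.5 rect ((466.5307312011719, 344.0638427734375), (14.565122604370117, 36.901206970214844), 69.1966781616211)
```

View pics/w5.png

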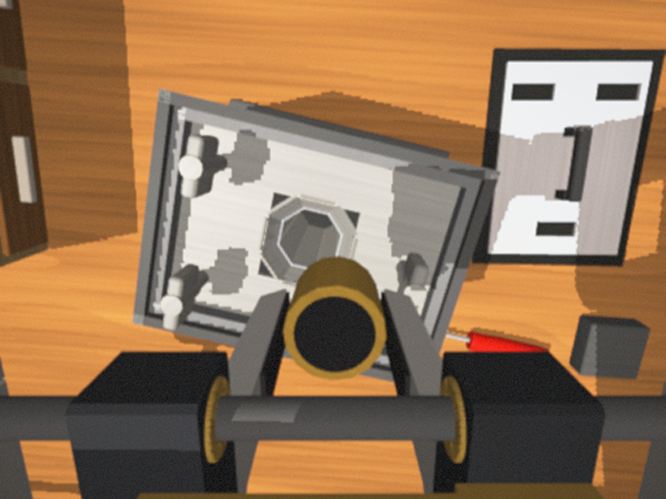

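The octagonal funnel shows at (311,238). The camera and touch measurements put its centre at (498, 262.6). I'll lower sleeve 1 into the mouth.

step_arm --pt "-0.001 -0.027 0.03 0"

```text
t: 29.3
ee_pos: [502.8, 257.2, 287.9]
tcp_rot: [-0.013, 1.0, 0.027, 0.004]
force: [0.6, 1.0, -0.5]
grip_width: 41.7
```

```bash
python3 s.py 3 498.3 262.6 188
```

```text
t 29.4 pos [499.3 258.  280.1] yaw 3.3 | shift mm [-0.1 -2.6 92.2] (len 92) turn 0.000 rad (0.0 rows) F [ 0.6 -0.3 -0.4] M [ 0.04 -0.01 -0.01] w 41.6 tilt [-0.48  1.22]
```

step_arm --pt "0.003 0.002 0.035 0"

```text
t: 29.55
ee_pos: [505.0, 256.7, 251.1]
tcp_rot: [-0.012, 1.0, 0.029, 0.002]
force: [0.4, 0.5, -1.2]
grip_width: 41.3
```

```bash
python3 s.py 3 498.3 262.6 188
```

```text
t 29.7 pos [501.2 254.9 242.5] yaw 3.2 | shift mm [-1.8 -6.8 54.7] (len 55) turn 0.000 rad (0.0 rows) F [-0.5 -0.6 -1.1] M [-0.01  0.03  0.  ] w 41.7 tilt [-0.82  1.06]
```

step_arm --pt "-0.002 -0.007 0.024 0"

```text
t: 29.8
ee_pos: [501.6, 261.5, 224.5]
tcp_rot: [-0.011, 1.0, 0.027, -0.002]
force: [1.0, 0.1, 0.0]
grip_width: 41.7
```

```bash
python3 s.py 3 498.3 262.6 188
```

```text
t 29.9 pos [498.6 261.4 219.3] yaw 3.2 | shift mm [ 0.2 -0.6 31.3] (len 31) turn 0.000 rad (0.0 rows) F [-0.5 -0.3 -1.8] M [0.03 0.01 0.04] w 41.4 tilt [-0.85  1.03]
```

step_arm --pt "0 0 0.002 0"

```text
t: 30.05
ee_pos: [499.7, 261.2, 219.8]
tcp_rot: [-0.01, 1.0, 0.027, -0.005]
force: [0.1, 0.7, -1.0]
grip_width: 41.4
```

```bash
python3 s.py 3 498.3 262.6 188
```

```text
t 30.2 pos [499.4 261.3 219. ] yaw 3.1 | shift mm [-0.7 -0.7 31.1] (len 31) turn 0.000 rad (0.0 rows) F [-0.8  0.8 -1.7] M [-0.01  0.02 -0.  ] w 41.7 tilt [-0.7   1.08]
```

step_arm --pt "-0.001 -0.001 0.016 0"

```text
t: 30.3
ee_pos: [500.0, 263.0, 206.7]
tcp_rot: [-0.011, 1.0, 0.027, -0.002]
force: [0.3, 0.2, -2.2]
grip_width: 41.4
```

```bash
python3 s.py 2 498.3 262.6 188
```

```text
t 30.4 pos [497.6 262.3 202.3] yaw 3.1 | shift mm [ 0.9  0.  14.3] (len 14) turn 0.000 rad (0.0 rows) F [ 0.5 -0.2 -1.6] M [ 0.04  0.04 -0.01] w 41.5 tilt [-0.8   1.04]
```

step_arm --pt "0 0 0.012 0"

```text
t: 30.5
ee_pos: [498.6, 262.9, 192.5]
tcp_rot: [-0.01, 1.0, 0.027, -0.005]
force: [0.1, 0.2, -0.6]
grip_width: 41.3
```

```bash
python3 s.py 2 498.3 262.6 188
```

```text
t 30.6 pos [496.7 262.2 188.6] yaw 3.1 | shift mm [ 1.7 -0.3  0.6] (len 2) turn 0.000 rad (0.0 rows) F [ 0.  -0.1 -2. ] M [0.07 0.02 0.04] w 41.6 tilt [-0.96  0.97]
```

Not touching anything. I'll nudge it in x and release.

step_arm --pt "0.0015 0 0.001 0"

```text
t: 30.7
ee_pos: [498.1, 262.3, 187.7]
tcp_rot: [-0.009, 1.0, 0.027, -0.008]
force: [0.3, -1.1, -0.9]
grip_width: 41.7
```

step_arm --pt "0 0 0 0" --pt "0 0 0 0" --pt "0 0 0 0" --grip 0.06

```text
t: 31.0
ee_pos: [499.1, 262.6, 189.1]
tcp_rot: [-0.009, 1.0, 0.027, -0.007]
force: [-0.1, -0.6, -1.2]
grip_width: 59.2
```

step_arm --pt "0 0 -0.03 0" --pt "0 0 -0.05 0" --pt "0 0 -0.04 0"

```text
t: 31.3
ee_pos: [498.1, 259.4, 305.1]
tcp_rot: [-0.007, 1.0, 0.027, -0.014]
force: [0.4, 0.6, 1.5]
grip_width: 59.7
```

```bash
cat > tube.py <<'E'
import sys
from h import *
go(*map(float,sys.argv[1:4]))
c=manip.capture("wrist")
W=cloud(c); X,Y,Z=W[...,0],W[...,1],W[...,2]
d=np.hypot(X-498,Y-262.6)
z=Z[(d<20)&(Z<195)]; print("tube depth z pct",len(z),np.percentile(z,[2,25,50,75,98]).round(0) if len(z) else "")
z=Z[(d<30)&(Z>187)&(Z<260)]; print("above deck",len(z))
if len(sys.argv)>4: save(c,sys.argv[4],scale=1.3)
E
python3 tube.py 577.5 -338.8 300 w6.png
```

```text
t 31.3 pos [498.1 259.4 305.1] yaw 3.1 | shift mm [ 46.5 601.6  -4.5] (len 603) turn 0.000 rad (0.0 rows) F [0.4 0.6 1.5] M [-0.01  0.02  0.01] w 59.7 tilt [-1.64  0.71]
tube depth z pct 351 [58. 59. 60. 60. 61.]
above deck 0
```

View pics/w6.png

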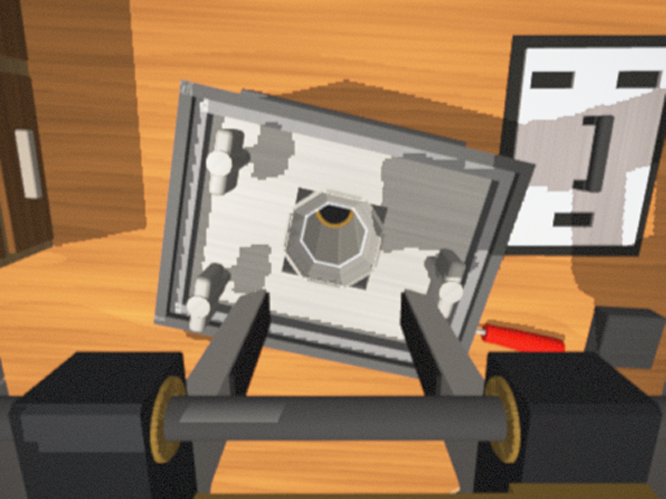

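Sleeve 1 sits at the tube's bottom: its brass rim shows at (335,213) and its top reads about 59 mm, where 58 is expected. Next sleeve.

step_arm --pt "0.0035 0.046 0 0" --pt "0.0035 0.046 0 0" --pt "0.0035 0.046 0 0" --pt "0.0035 0.046 0 0" --pt "0.0035 0.046 0 0" --pt "0.0035 0.046 0 0" --pt "0.0035 0.046 0 0" --pt "0.0035 0.046 0 0" --grip 0.07

```text
t: 32.15
ee_pos: [554.2, -111.3, 314.5]
tcp_rot: [-0.01, 0.999, 0.035, 0.003]
force: [0.8, -0.2, -0.9]
grip_width: 69.4
```

step_arm --pt "0.0035 0.046 0 0" --pt "0.0035 0.046 0 0" --pt "0.0035 0.046 0.02 0" --pt "0.0035 0.046 0.02 0" --pt "0 0 0.04 0" --pt "0 0 0.04 0"

```text
t: 32.75
ee_pos: [585.4, -306.9, 198.1]
tcp_rot: [-0.003, 0.999, 0.03, 0.013]
force: [1.1, -0.3, -0.6]
grip_width: 69.7
```

```bash
python3 sl.py 577 -338 70
```

```text
sleeve 1244 576.4 -338.4 r 20.9 z 50.6
t 32.9 pos [ 583.3 -304.1  195.2] yaw 3.6 | shift mm [-11.2  35.2 124.6] (len 130) turn 0.000 rad (0.0 rows) F [ 0.4 -0.3  0.1] M [0.06 0.02 0.01] w 70.0 tilt [0.95 0.75]
```

step_arm --pt "-0.01 0.035 0.03 0" --pt "0 0 0.04 0"

```text
t: 33.1
ee_pos: [583.5, -342.3, 138.7]
tcp_rot: [0.001, 0.999, 0.033, 0.019]
force: [0.8, -0.2, -0.4]
grip_width: 69.9
```

```bash
python3 s.py 3 576.8 -338.6 23
```

```text
t 33.2 pos [ 582.4 -337.   134.9] yaw 4.0 | shift mm [ -9.1   1.8 111.7] (len 112) turn 0.000 rad (0.0 rows) F [-0.5  0.4  0.5] M [-0.04  0.03 -0.  ] w 70.0 tilt [1.73 0.4 ]
```

step_arm --pt "0 0 0.025 0"

```text
t: 33.35
ee_pos: [587.2, -338.7, 118.8]
tcp_rot: [0.001, 0.999, 0.035, 0.021]
force: [0.6, -0.2, 1.4]
grip_width: 70.5
```

```bash
python3 s.py 3 576.8 -338.6 23
```

```text
t 33.5 pos [ 584.  -336.4  112.2] yaw 4.0 | shift mm [-10.2   2.1  88.9] (len 90) turn 0.000 rad (0.0 rows) F [-0.8  0.6  0.3] M [0.06 0.01 0.  ] w 70.2 tilt [1.81 0.35]
```

step_arm --pt "-0.01 0.003 0.045 0"

```text
t: 33.6
ee_pos: [582.4, -343.0, 78.4]
tcp_rot: [0.004, 0.999, 0.036, 0.024]
force: [0.6, -1.3, 0.2]
grip_width: 70.0
```

```bash
python3 s.py 3 576.8 -338.6 23
```

```text
t 33.8 pos [ 574.5 -338.7   66.1] yaw 4.0 | shift mm [ 1.1  0.3 43.2] (len 43) turn 0.000 rad (0.0 rows) F [ 1.2 -0.  -0.4] M [0.04 0.05 0.02] w 69.7 tilt [1.61 0.5 ]
```

step_arm --pt "0.003 0 0.035 0"

```text
t: 33.85
ee_pos: [583.6, -341.6, 40.8]
tcp_rot: [0.001, 0.999, 0.035, 0.021]
force: [-0.6, -1.4, 1.3]
grip_width: 69.9
```

```bash
python3 s.py 3 576.8 -338.6 23
```

```text
t 34.0 pos [ 578.4 -337.6   31.5] yaw 4.1 | shift mm [-1.9  1.   8.5] (len 9) turn 0.000 rad (0.0 rows) F [0.6 0.4 0.3] M [0.06 0.04 0.  ] w 69.8 tilt [1.51 0.58]
```

step_arm --pt "-0.002 0.001 0.008 0"

```text
t: 34.1
ee_pos: [579.0, -339.9, 27.5]
tcp_rot: [-0.003, 0.999, 0.036, 0.016]
force: [0.1, -0.7, 0.3]
grip_width: 69.9
```

```bash
python3 s.py 2 576.8 -338.6 23
```

```text
t 34.2 pos [ 577.1 -339.2   24.9] yaw 4.1 | shift mm [-0.4 -0.6  1.9] (len 2) turn 0.000 rad (0.0 rows) F [-0.4 -0.2 -0.4] M [ 0.01  0.06 -0.03] w 70.0 tilt [1.59 0.52]
```

step_arm --pt "0 0 0.001 0" --pt "0 0 0.002 0" --grip 0.0

```text
t: 34.4
ee_pos: [578.3, -340.1, 24.6]
tcp_rot: [-0.003, 0.999, 0.035, 0.016]
force: [-0.1, -0.5, 0.8]
grip_width: 57.2
```

```bash
python3 s.py 6 498.3 262.6 310
```

```text
t 34.7 pos [ 577.8 -339.6   23.6] yaw 4.0 | shift mm [ -28.3 -608.  -283.8] (len 672) turn 0.000 rad (0.0 rows) F [0.  0.8 1.3] M [0.07 0.08 0.03] w 41.3 tilt [1.69 0.46]
```

step_arm --pt "0 0 -0.04 0" --pt "0 0 -0.05 0" --pt "0 0 -0.05 0" --pt "0 0 -0.05 0" --pt "0 0 -0.05 0" --pt "0 0 -0.035 0"

```text
t: 35.3
ee_pos: [566.1, -339.4, 292.7]
tcp_rot: [-0.012, 0.999, 0.035, 0.004]
force: [1.4, -0.8, -1.5]
grip_width: 41.6
```

step_arm --pt "-0.003 -0.045 0 0" --pt "-0.003 -0.045 0 0" --pt "-0.003 -0.045 0 0" --pt "-0.003 -0.045 0 0" --pt "-0.003 -0.045 0 0" --pt "-0.003 -0.045 0 0" --pt "-0.003 -0.045 0 0" --pt "-0.003 -0.045 0 0"

```text
t: 36.1
ee_pos: [518.2, 22.0, 301.8]
tcp_rot: [-0.008, 1.0, 0.029, 0.008]
force: [0.7, -0.3, -0.2]
grip_width: 41.7
```

step_arm --pt "-0.003 -0.045 0 0" --pt "-0.003 -0.045 0 0" --pt "-0.003 -0.045 0 0" --pt "-0.003 -0.045 0 0" --pt "-0.003 -0.04 0 0"

```text
t: 36.6
ee_pos: [486.4, 249.8, 303.3]
tcp_rot: [-0.008, 1.0, 0.029, 0.007]
force: [0.4, 0.1, -0.9]
grip_width: 41.5
```

```bash
python3 s.py 2 499 262.6 270 3.1
```

```text
t 36.7 pos [485.6 252.3 302.7] yaw 3.7 | shift mm [13.7 -8.8 33. ] (len 37) turn 0.010 rad (0.1 rows) F [ 0.2 -0.4 -0.5] M [-0.01  0.05 -0.01] w 41.9 tilt [0.62 1.02]
```

step_arm --pt "0.014 -0.009 0.03 0"

```text
t: 36.8
ee_pos: [500.3, 263.7, 278.3]
tcp_rot: [-0.01, 0.999, 0.033, 0.011]
force: [0.1, -0.5, -1.3]
grip_width: 41.4
```

```bash
python3 s.py 3 499 262.6 220
```

```text
t 37.0 pos [498.3 261.8 269.8] yaw 3.7 | shift mm [ 0.5 -0.  49.8] (len 50) turn 0.000 rad (0.0 rows) F [-0.1 -0.6 -1. ] M [ 0.03 -0.01 -0.01] w 41.8 tilt [0.26 0.84]
```

step_arm --pt "0.0 -0.003 0.03 0"

```text
t: 37.05
ee_pos: [500.6, 264.8, 245.4]
tcp_rot: [-0.009, 0.999, 0.031, 0.007]
force: [0.7, -0.9, -1.2]
grip_width: 41.7
```

```bash
python3 s.py 3 499 262.6 219
```

```text
t 37.2 pos [497.3 263.7 238.4] yaw 3.6 | shift mm [ 1.7  1.4 19.4] (len 19) turn 0.000 rad (0.0 rows) F [ 0.6  0.  -0.7] M [-0.01  0.03  0.01] w 41.3 tilt [0.01 0.71]
```

step_arm --pt "0.002 0.001 0.018 0"

```text
t: 37.3
ee_pos: [501.2, 262.9, 225.3]
tcp_rot: [-0.008, 0.999, 0.031, 0.004]
force: [0.7, 0.1, -1.1]
grip_width: 41.4
```

```bash
python3 s.py 2 499 262.6 188.5
```

```text
t 37.4 pos [499.1 261.8 220.2] yaw 3.5 | shift mm [-0.  -0.4 31.7] (len 32) turn 0.000 rad (0.0 rows) F [ 0.4  0.3 -1.6] M [ 0.01  0.09 -0.02] w 41.7 tilt [-0.08  0.65]
```

step_arm --pt "0.001 0 0.018 0"

```text
t: 37.5
ee_pos: [502.0, 262.2, 206.9]
tcp_rot: [-0.007, 1.0, 0.03, 0.003]
force: [-0.0, -0.0, -1.2]
grip_width: 41.6
```

```bash
python3 s.py 2 499 262.6 188.5
```

```text
t 37.6 pos [499.6 261.3 201.9] yaw 3.5 | shift mm [-0.5 -1.2 13.4] (len 14) turn 0.000 rad (0.0 rows) F [-0.5 -0.  -1.4] M [0.07 0.01 0.02] w 41.6 tilt [-0.19  0.59]
```

step_arm --pt "0 -0.001 0.0125 0"

```text
t: 37.7
ee_pos: [501.1, 262.7, 192.7]
tcp_rot: [-0.006, 1.0, 0.03, 0.001]
force: [0.5, 0.1, -1.1]
grip_width: 41.7
```

```bash
python3 s.py 3 499.5 262.6 188.5
```

```text
t 37.9 pos [499.2 262.3 189.2] yaw 3.5 | shift mm [ 0.3 -0.3  0.7] (len 1) turn 0.000 rad (0.0 rows) F [-0.5 -0.2 -1. ] M [ 0.04  0.04 -0.01] w 41.5 tilt [-0.25  0.57]
```

step_arm --pt "0 0 0 0" --pt "0 0 0 0" --pt "0 0 0 0" --grip 0.06

```text
t: 38.15
ee_pos: [500.3, 262.8, 192.1]
tcp_rot: [-0.006, 1.0, 0.03, 0.0]
force: [0.1, 0.4, -0.3]
grip_width: 59.3
```

step_arm --pt "0 0 -0.03 0" --pt "0 0 -0.05 0" --pt "0 0 -0.04 0"

```text
t: 38.45
ee_pos: [497.6, 260.5, 308.4]
tcp_rot: [-0.003, 1.0, 0.031, -0.007]
force: [1.2, -0.7, -0.6]
grip_width: 59.9
```

```bash
python3 tube.py 460 -343 200
```

```text
t 38.5 pos [497.6 260.5 308.4] yaw 3.5 | shift mm [-72.9 600.8 105.2] (len 614) turn 0.000 rad (0.0 rows) F [ 1.2 -0.7 -0.6] M [ 0.05 -0.01 -0.  ] w 59.9 tilt [-0.81  0.36]
tube depth z pct 639 [104. 105. 106. 106. 107.]
above deck 0
```

step_arm --pt "-0.0056 0.046 0 0" --pt "-0.0056 0.046 0 0" --pt "-0.0056 0.046 0 0" --pt "-0.0056 0.046 0 0" --pt "-0.0056 0.046 0 0" --pt "-0.0056 0.046 0 0" --pt "-0.0056 0.046 0 0" --pt "-0.0056 0.046 0 0" --grip 0.07

```text
t: 39.3
ee_pos: [481.2, -115.0, 319.6]
tcp_rot: [-0.006, 0.999, 0.038, 0.01]
force: [0.6, -0.3, -0.6]
grip_width: 70.1
```

step_arm --pt "-0.0056 0.046 0 0" --pt "-0.0056 0.046 0 0" --pt "-0.0056 0.046 0.02 0" --pt "-0.0056 0.046 0.02 0" --pt "0 0.02 0.04 0" --pt "0 0 0.04 0"

```text
t: 39.9
ee_pos: [478.4, -333.4, 205.8]
tcp_rot: [0.002, 0.999, 0.034, 0.02]
force: [-0.4, -0.4, -0.7]
grip_width: 69.8
```

```bash
python3 sl.py 460 -343 70
```

```text
sleeve 1157 459.5 -343.3 r 20.9 z 50.5
t 40.0 pos [ 477.2 -329.   203.8] yaw 4.1 | shift mm [-23.1  13.1 133.1] (len 136) turn 0.000 rad (0.0 rows) F [0.7 0.5 1.2] M [ 0.07  0.05 -0.01] w 70.0 tilt [1.91 0.2 ]
```

step_arm --pt "-0.018 0.013 0.04 0" --pt "0 0 0.04 0"

```text
t: 40.25
ee_pos: [469.3, -347.4, 135.9]
tcp_rot: [0.008, 0.999, 0.037, 0.026]
force: [-0.4, 0.4, -0.6]
grip_width: 70.1
```

```bash
python3 s.py 2 459.8 -343.2 65
```

```text
t 40.4 pos [ 467.9 -343.8  131.1] yaw 4.3 | shift mm [-11.   -1.8  65.7] (len 67) turn 0.000 rad (0.0 rows) F [0.2 0.6 0.4] M [ 0.09  0.06 -0.05] w 70.0 tilt [ 2.57 -0.26]
```

step_arm --pt "-0.011 -0.001 0.05 0"

```text
t: 40.45
ee_pos: [466.2, -348.3, 94.6]
tcp_rot: [0.01, 0.999, 0.039, 0.03]
force: [1.1, -1.4, 1.2]
grip_width: 70.1
```

```bash
python3 s.py 3 459.8 -343.2 23
```

```text
t 40.6 pos [ 458.7 -342.2   83.2] yaw 4.4 | shift mm [-1.4  0.9 60.2] (len 60) turn 0.000 rad (0.0 rows) F [-0.1  0.1  0.4] M [ 0.02  0.01 -0.02] w 69.7 tilt [ 2.37 -0.06]
```

step_arm --pt "0.0 0.002 0.047 0"

```text
t: 40.7
ee_pos: [468.1, -350.0, 48.2]
tcp_rot: [0.009, 0.999, 0.039, 0.029]
force: [1.7, -0.9, 0.8]
grip_width: 69.9
```

```bash
python3 s.py 3 459.8 -343.2 23
```

```text
t 40.9 pos [ 461.5 -344.2   37.7] yaw 4.4 | shift mm [-2.3 -1.1 14.7] (len 15) turn 0.000 rad (0.0 rows) F [0.7 0.8 0.5] M [ 0.    0.   -0.01] w 69.8 tilt [ 2.36 -0.03]
```

step_arm --pt "-0.002 -0.001 0.015 0"

```text
t: 40.95
ee_pos: [463.8, -346.3, 28.5]
tcp_rot: [0.005, 0.999, 0.039, 0.024]
force: [0.4, -0.7, 0.7]
grip_width: 70.1
```

```bash
python3 s.py 2 459.8 -343.2 23
```

```text
t 41.0 pos [ 460.8 -343.7   24. ] yaw 4.4 | shift mm [-1.  -0.6  0.9] (len 2) turn 0.000 rad (0.0 rows) F [ 0.8  0.5 -0.4] M [ 0.05 -0.   -0.01] w 69.9 tilt [ 2.43 -0.09]
```

step_arm --pt "0 0 0.001 0" --pt "0 0 0.002 0" --grip 0.0

```text
t: 41.25
ee_pos: [462.5, -345.0, 24.0]
tcp_rot: [0.003, 0.999, 0.039, 0.023]
force: [-0.2, -0.2, -0.4]
grip_width: 57.6
```

```bash
python3 s.py 6 498.3 262.6 310
```

```text
t 41.5 pos [ 461.9 -344.3   22.9] yaw 4.4 | shift mm [  96.  -600.4 -287. ] (len 672) turn 0.000 rad (0.0 rows) F [-0.7  0.3  1.7] M [0.14 0.03 0.04] w 41.6 tilt [ 2.54 -0.18]
```

step_arm --pt "0 0 -0.04 0" --pt "0 0 -0.05 0" --pt "0 0 -0.05 0" --pt "0 0 -0.05 0" --pt "0 0 -0.05 0" --pt "0 0 -0.035 0"

```text
t: 42.15
ee_pos: [445.7, -340.4, 293.8]
tcp_rot: [-0.007, 0.999, 0.038, 0.013]
force: [0.1, 0.9, -1.0]
grip_width: 41.4
```

step_arm --pt "0.007 -0.045 0 0" --pt "0.007 -0.045 0 0" --pt "0.007 -0.045 0 0" --pt "0.007 -0.045 0 0" --pt "0.007 -0.045 0 0" --pt "0.007 -0.045 0 0" --pt "0.007 -0.045 0 0" --pt "0.007 -0.045 0 0"

```text
t: 42.95
ee_pos: [476.5, 27.1, 301.9]
tcp_rot: [-0.002, 0.999, 0.031, 0.017]
force: [0.4, -0.4, -2.7]
grip_width: 41.6
```

step_arm --pt "0.007 -0.045 0 0" --pt "0.007 -0.045 0 0" --pt "0.007 -0.045 0 0" --pt "0.007 -0.045 0 0" --pt "0.007 -0.04 0 0"

```text
t: 43.45
ee_pos: [495.4, 258.5, 301.4]
tcp_rot: [-0.001, 0.999, 0.031, 0.015]
force: [0.1, -0.3, -0.9]
grip_width: 41.3
```

```bash
python3 s.py 2 500.5 262.6 270
```

```text
t 43.5 pos [495.1 260.9 299.9] yaw 3.9 | shift mm [ 4.7 -1.3 30. ] (len 30) turn 0.000 rad (0.0 rows) F [ 0.4  0.4 -1.8] M [-0.01  0.02  0.03] w 41.7 tilt [1.62 0.26]
```

step_arm --pt "0.005 -0.002 0.03 0"

```text
t: 43.65
ee_pos: [502.2, 264.7, 274.5]
tcp_rot: [-0.003, 0.999, 0.035, 0.019]
force: [0.5, -0.9, -0.8]
grip_width: 41.5
```

```bash
python3 s.py 2 500.5 262.6 220
```

```text
t 43.8 pos [499.1 262.6 264.8] yaw 4.0 | shift mm [ 0.5  0.1 44.8] (len 45) turn 0.000 rad (0.0 rows) F [ 0.4 -1.3 -2.9] M [-0.02 -0.01  0.03] w 41.7 tilt [1.11 0.04]
```

step_arm --pt "0.001 0 0.03 0"

```text
t: 43.85
ee_pos: [502.5, 262.6, 239.3]
tcp_rot: [-0.001, 0.999, 0.034, 0.014]
force: [0.2, 0.2, -0.6]
grip_width: 41.8
```

```bash
python3 s.py 2 500.5 262.6 219
```

```text
t 44.0 pos [498.5 260.6 230.1] yaw 3.9 | shift mm [ 2.1 -1.9 11.1] (len 11) turn 0.000 rad (0.0 rows) F [-0.4 -0.3 -2.7] M [-0.06  0.07  0.03] w 41.3 tilt [ 0.57 -0.21]
```

step_arm --pt "0.003 -0.003 0.012 0"

```text
t: 44.05
ee_pos: [502.4, 263.2, 220.8]
tcp_rot: [0.001, 0.999, 0.033, 0.007]
force: [0.4, 0.7, -0.4]
grip_width: 41.7
```

```bash
python3 s.py 2 500.8 262.6 188.5
```

```text
t 44.1 pos [501.1 263.1 216.9] yaw 3.8 | shift mm [-0.6  0.3 28.4] (len 28) turn 0.000 rad (0.0 rows) F [ 0.5 -0.6 -1.6] M [ 0.01 -0.   -0.01] w 41.6 tilt [ 0.43 -0.28]
```

step_arm --pt "0.001 0 0.016 0"

```text
t: 44.25
ee_pos: [504.0, 263.5, 204.5]
tcp_rot: [0.001, 0.999, 0.033, 0.007]
force: [-0.2, -0.3, -2.2]
grip_width: 41.8
```

```bash
python3 s.py 2 500.8 262.6 188.5
```

```text
t 44.4 pos [501.8 262.5 199.9] yaw 3.8 | shift mm [-1.1 -0.2 11.4] (len 11) turn 0.000 rad (0.0 rows) F [ 0.3  0.  -2. ] M [-0.03  0.03 -0.03] w 41.4 tilt [ 0.29 -0.34]
```

step_arm --pt "-0.001 0 0.011 0"

```text
t: 44.45
ee_pos: [502.2, 262.8, 191.5]
tcp_rot: [0.002, 0.999, 0.033, 0.005]
force: [0.4, -0.1, 0.3]
grip_width: 41.7
```

```bash
python3 s.py 3 500.8 262.6 188.5
```

```text
t 44.6 pos [500.5 262.2 188.6] yaw 3.8 | shift mm [ 0.3 -0.3  0.1] (len 0) turn 0.000 rad (0.0 rows) F [-0.8  0.4 -1. ] M [ 0.01  0.02 -0.04] w 41.6 tilt [ 0.24 -0.36]
```

step_arm --pt "0 0 0 0" --pt "0 0 0 0" --pt "0 0 0 0" --grip 0.06

```text
t: 44.9
ee_pos: [501.6, 262.8, 191.4]
tcp_rot: [0.002, 0.999, 0.033, 0.004]
force: [0.4, -0.7, -0.6]
grip_width: 59.0
```

step_arm --pt "0 0 -0.03 0" --pt "0 0 -0.05 0" --pt "0 0 -0.04 0"

```text
t: 45.2
ee_pos: [497.9, 262.3, 307.7]
tcp_rot: [0.005, 0.999, 0.033, -0.003]
force: [0.6, 0.7, 0.2]
grip_width: 59.7
```

```bash
python3 tube.py 330 100 300 w7.png
```

```text
t 45.2 pos [497.9 262.3 307.7] yaw 3.8 | shift mm [-178.3  150.6   10.2] (len 234) turn 0.000 rad (0.0 rows) F [0.6 0.7 0.2] M [0.06 0.02 0.06] w 59.7 tilt [-0.29 -0.58]
tube depth z pct 1027 [150. 151. 152. 152. 153.]
above deck 0
```

View pics/w7.png

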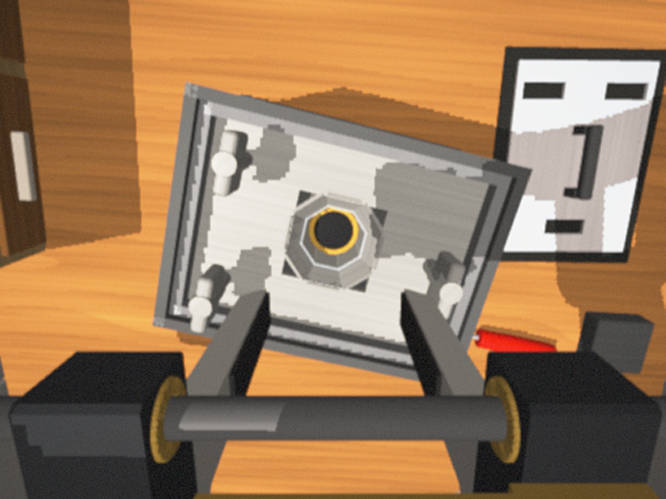

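All three sleeves are stacked: the brass rim shows at (334,231) and the top reads about 151 mm, where 150 is expected. I'll back the arm away and check the whole bench.

step_arm --pt "-0.02 0.04 -0.01 0" --pt "-0.02 0.045 0 0" --pt "-0.02 0.045 0 0" --pt "-0.02 0.045 0 0" --pt "-0.01 0.045 0 0" --pt "0 0.045 0 0" --pt "0 0.045 0 0" --pt "0 0.045 0 0"

```text
t: 46.05
ee_pos: [434.7, -102.9, 334.9]
tcp_rot: [0.003, 0.999, 0.04, 0.015]
force: [0.9, 0.6, -0.7]
grip_width: 60.1
```

step_arm --pt "0 0.045 0 0" --pt "0 0.045 0 0" --pt "-0.01 0.045 0 0" --pt "-0.01 0.045 0 0" --pt "-0.01 0.045 0 0" --pt "-0.02 0.04 0 0" --pt "0 0 0 0"

```text
t: 46.75
ee_pos: [402.6, -387.8, 337.2]
tcp_rot: [0.006, 0.999, 0.037, 0.018]
force: [1.0, 0.9, 0.1]
grip_width: 59.8
```

```bash
python3 - <<'E'
from h import *
go(300,-300,300)
a=manip.capture("top"); save(a,"t3.png",scale=1.5); wings(a)
W=cloud(a); X,Y,Z=W[...,0],W[...,1],W[...,2]
r=(X>440)&(X<690)&(Y>-140)&(Y<125)&(Z>5)&(Z<14)&(a["image"].min(-1)>110)
print("plate",cv2.minAreaRect(np.float32(W[r][:,:2])))
for n in("bowl","mandrel","sleeve1"):
  for d in manip.spot_point(n,"top"): print(n,round(d["conf"],2),np.round(d["location"]))
E
```

```text
t 46.8 pos [ 402.6 -387.8  337.2] yaw 4.2 | shift mm [-97.1 -95.6  32.4] (len 140) turn 0.000 rad (0.0 rows) F [1.  0.9 0.1] M [0.05 0.05 0.01] w 59.8 tilt [ 2.12 -0.59]
135 top z 244.5 rect ((556.5696411132812, 327.4819641113281), (35.36396789550781, 14.053619384765625), 0.711522102355957)
119 top z 245.7 rect ((486.01806640625, 187.8685302734375), (11.07006549835205, 33.05585861206055), 75.50076293945312)
139 top z 245.4 rect ((468.19207763671875, 342.862060546875), (31.465456008911133, 12.305206298828125), 1.1650766134262085)
plate ((567.532470703125, -7.925590515136719), (212.0356903076172, 150.9747772216797), 3.8252334594726562)
bowl 0.82 [112. 294.]
mandrel 0.62 [119. 166.]
mandrel 0.21 [204.  82.]
sleeve1 0.69 [241. 409.]
sleeve1 0.66 [196. 135.]
sleeve1 0.51 [266. 367.]
sleeve1 0.49 [166. 417.]
```

View pics/t3.png

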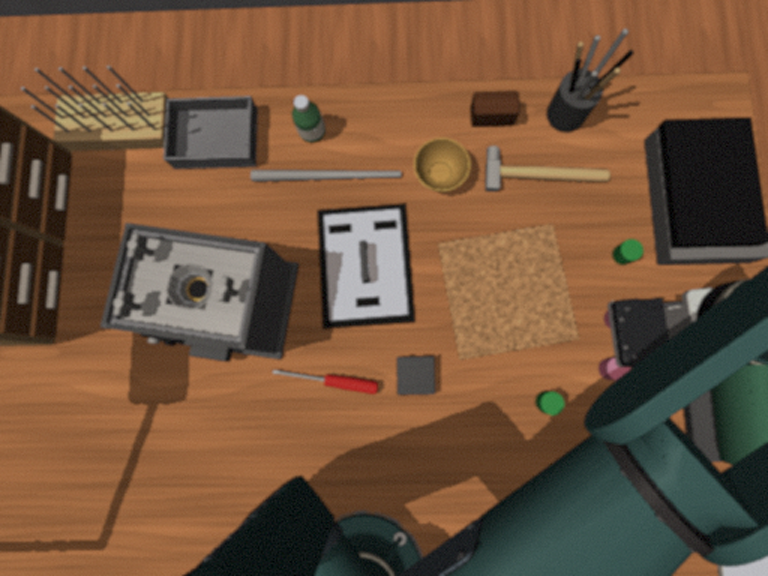

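The bench is in order: the mat is empty, the plate is centred on the pad, a sleeve shows in the tube, and the other things are where they were. I'll hand the job in.

```bash
python3 -c "
from workcell import manip
print(manip.finish_job())"
```

```text
the job is handed in; nothing more can be done
None
```

The feeder is refilled and the job is handed in; the hand-in gives no verdict. I turned all three thumbscrews to their stops with the plate in place. I then laid the plate on the pad and dropped the three brass sleeves (all there were) one by one into the tube.

**Last checks:**
- **Plate:** it lies flat, handle up, about 2–3 mm and 1° off the pad's centre and angle.
- **Sleeves:** the top of the stack read 59, 105 and 151 mm after each drop, against 58, 104 and 150 expected for a full seat. The cork mat is empty.
- **Bystanders:** the bowl, mandrel and green look-alikes were unmoved in the final top view. The arm partly hid the pink ones at the end, but it never went down near them.
- **Time:** about 47 s of the 210 s allowed.

**One check was inconclusive:** camera readings of the wing angles scattered by about ±10° around the slot direction. I took the screws as fully loose because:
- each one slipped in the jaws at its stop;
- each wing had risen about 2.5 mm;
- the plate lifted off freely.

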